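Turn the drying slide carriers on the slide warmer

ROBOT

A 6-joint arm with a two-finger parallel gripper is mounted at the origin on the work surface. World frame = base frame: x ahead of the robot, y to its left, z up, the work surface at z = 0. Lengths are in m, angles in rad, forces in N, time in s.
With the tool pointing down it reaches from about 0.25 to 0.725 m from the base axis. Payload 9.7 kg.
Tool frame: the origin (TCP) lies midway between the tips of the shut fingers; the grasp point (between the pads) lies 19 mm behind it; z points along the fingers, y is the line along which they close (so a half turn about z gives the same grasp; the last joint's range is limited). The gripper opens to 85 mm and grips with 20 to 120 N. Pads are 22 mm wide; open, the fingers measure 114 mm over their backs; the gripper's body (76 mm by 85 mm) begins 54 mm behind the grasp point. The pads swing forward as they close: fully open they stand 13 mm farther back than shut.
Start: joints at [-1.121, 0.087, 0.176, 1.66, 0, 1.571], TCP at [0.239, -0.495, 0.231] pointing down, gripper open.
Joint ranges: [-3.13, 3.13], [-0.85, 1.81], [-1.15, 1.24], [-2.2, 2.28], [-1.44, 1.52], [-3.14, 3.14]. Speed limits (rad/s): [2.22, 2.22, 2.57, 3.14, 3.14, 3.14].

INTERFACE

Orientations are given as a rotation vector (axis times angle).
In Python, from station import sensors, imaging, ticket gives the robot as it stands.
- The arm moves only by the tool arm_command, never from a script. Its argument "targets" is one flat list of numbers, 6 for each row, row after row: the shift along the tool's x, y, z in units of 0.1 m (1.0 is 0.1 m), then the turn, a rotation vector about the tool's x, y, z in units of 0.5 rad (1.0 is 0.5 rad). In form: [dx, dy, dz, wx, wy, wz, dx, dy, dz, wx, wy, wz, ...]. A call has exactly 5 rows; each row shifts and turns the commanded pose from where the row before left it, along the tool's axes as they then stand; what a row does not reach is not made up. A row lasts 1/8 s, in which the tool goes at most 62.5 mm and 10.7 degrees, less where a joint would pass 70% of its speed; a pose out of reach is approached as far as the arm can. A call with a number of a shift or a turn outside -1 to 1 is refused whole. A call with a gripper value outside its range is refused whole. "hand" is the opening, from -1 (shut) to 1 (fully open), set as the call begins (left out, the last holds). The fingers move at their own pace and stop on an object; the grip force is fixed at half the most. Time passes only in rows, so rows that do not move let the fingers close, or fill a call up. It gives the time, the measured TCP pose, the force, the opening and the grip force at its end, in the units of the state.
- sensors.state(): the state, without advancing time (a new reading comes with each control period).
- imaging.capture(name): name is "scene" or "top" or "wrist"; returns the picture (384x512x3 uint8, blue, green, red); there is no depth.
- imaging.camera_params(name): a dict with "fx", "fy", "cx", "cy" (pixels), "extrinsics" (4x4, takes a point from camera to world coordinates). Camera axes: x right, y down, z forward; pixel columns grow to the right and rows downward; lengths in m; the calibration is good to about 2 mm. A picture is of the moment at which its call begins: read the wrist's pose just before it. camera_params takes no time and is no camera call; for the wrist camera it gives the pose at the moment of the call.
- ticket.close_job(): hands the job in; it is judged then, once.
The state is a dict: "clock": time; "joint_positions": joint angles; "qvel": joint speeds; "tau": joint torques, N m; "eef_pos": TCP position; "tcp_rot": TCP orientation; "wrist_force": force on the tool from outside, world axes, zero at the start; "ft_torque": the same for the moment, N m; "gripper_width": finger opening in m; "grasp_force": force on a finger pad.
Only numpy, scipy, OpenCV 4.12 (cv2) and the standard library are available. Lean on these libraries where they do the work, as an engineer would, in place of code of your own. Each camera call takes 0.05 s, during which the arm holds its last target. There are 200 camera calls.

TASK

The slide carriers on the warmer have dried on one side. First turn the heat knob fully anticlockwise to its stop (off); then, with the heat off, take the hand lifter and use it to flip every carrier over, slides up, lying flat on the warmer's bed; the gripper itself must not touch the carriers. Afterwards lay the lifter flat in its tray again, let go of it, and last of all turn both the heat knob and the timer knob fully clockwise to their stops (full heat, full time); leave everything else on the bench where it is.

Things in the scene. Friction and masses are not known exactly. Their poses are not given: they have to be found in the camera images.
- warmer: Slide warmer, fixed: a low white case 340 x 520 mm with a flat dark bed 336 (x) x 516 (y) mm whose surface is 40 mm above the work surface. Origin: centre of the underside, on the work surface; z up, x away from the robot at yaw 0 (it may be yawed a little). Nothing stands up from its edges.
- tray: Low white open tray, fixed, 170 (x) x 110 (y) x 14 mm high, walls and floor 4 mm thick, in which the lifter lies. Origin: centre of the underside, z up.
- lifter_grip (a point): Centre of the black handle bar (60 long x 18 thick (y) x 24 mm tall) of the hand lifter (160 g), on two posts above a flat steel blade 130 long (x) x 60 wide x 3 mm. Blade underside 50 mm below this point, its leading edge 97 mm ahead (+x), rear edge 33 mm behind. z up as it lies. Clear gap between blade and bar 35 mm. Starts in the tray, leading edge away from the robot.
- lifter_tip (a point): Middle of the blade's leading edge, on its underside; axes as lifter_grip.
- heat (a joint): Heat knob on the controller, rad: 0 = anticlockwise stop (off), grows as it is turned clockwise seen from above, 2.4 = clockwise stop (full). It turns with slight friction (about 0.04 N m) and stays where it is left.
- timer (a joint): Timer knob on the controller, rad: as heat, 0 = anticlockwise stop, 2.4 = clockwise stop (full time); it starts nearly run down and stays where it is left.
- heat_grip (a point): On the upright axis of the heat knob, at mid-height of its grip bar (55 mm long, 14 thick, 32 tall, on a disc 58 mm across), 92 mm above the work surface; x lies along the bar and turns with the knob, z up. It is the larger and nearer of two knobs on the top of a grey controller box 220 (x) x 120 x 55 mm, fixed to the bench; the knobs' axes are 104 mm apart along the box.
- timer_grip (a point): The same point of the timer knob, the smaller one, farther from the robot: grip bar 40 mm long, 14 thick, 32 tall, on a disc 42 mm across; 92 mm above the work surface.
- carrier1_c (a point): Centre of slide carrier 1 (may be absent): grey plastic, 110 g, 88 (x) x 100 (y) x 18 mm: a 4 mm plate at mid-thickness, with a rail 8 wide and 18 high along both ends y = +-46 mm on which it stands, plate 7 mm clear of the bed, either face up. Under the plate it is open from both x sides, 84 mm wide. Two glass slides on the -z face. Starts with z up, x away from the robot within 0.25 rad; must end z down.
- carrier2_c (a point): Centre of slide carrier 2 (present or not), alike in every way to carrier 1; axes the same.
- carrier3_c (a point): Centre of slide carrier 3 (present or not), alike in every way to carrier 1; axes the same.
- beaker: Bystander, loose, to be left alone: glass beaker, 68 mm across, 90 tall; origin: centre of its underside.
- tip_box: Bystander, loose, to be left alone: blue box of pipette tips, 120 x 85 x 60 mm; origin: centre of its underside.
- clock: Bystander, loose, to be left alone: flat white bench clock 75 x 55 x 16 mm; origin: centre of its underside.
- reagent_jar: Bystander, loose, to be left alone: small amber jar, 60 mm across, 75 tall; origin: centre of its underside.
- mailer: Bystander, loose, to be left alone: flat white slide mailer 85 x 32 x 14 mm; origin: centre of its underside.
- tape: Bystander, loose, to be left alone: roll of tape lying flat, 100 mm across, 20 high; origin: centre of its underside.
Mind the look-alikes: they are no part of the job. Leave any purple look-alike of the part that bears carrier1_c alone.

How it is judged:
By the outcome, as a careful person would: the job done as asked, in the order asked, and still so for the second after the job is handed in, with the robot touching nothing.
Of carrier1, carrier2, carrier3 only 2 to 3 are there at a start; the rules pass over those that are not, and their reading is None.
At some moment in a run one of carrier1, carrier2, carrier3 may be knocked a few centimetres aside while the robot is not near it.
Once in a run the grip may slacken for a moment while it holds something.
It also fails if it takes over 208 s, if anything falls off the work surface, if the arm or the gripper's body presses on something with over 40 N, if the wrist force passes 120 N, or if a joint passes its speed limit or range.

## Working session

There is one attempt and no reset: what is moved stays moved. The work goes in short steps, Python scripts to look and compute and a tool call to move; the robot and the scene stay as the last step left them, time stands still between calls to the robot, and variables do not carry over. Pictures are saved under pics/ and viewed, at most 14 in all, crops included, and the job is handed in when it is done.

Besides the shell and the picture viewer there is one more tool, called after "Call:" as a command line: name --argument value ..., lists and objects as JSON in quotes. arm_command: Moves the arm, as the interface text tells. Its arguments: {"type":"object","properties":{"targets":{"type":"array"},"hand":{"type":"number"}},"required":["targets"]}

```bash
ls; mkdir -p pics; python3 - <<'E'
from station import sensors, imaging
import cv2,numpy as np
print(sensors.state())
for n in("scene","top"):
    im=imaging.capture(n); cv2.imwrite(f"pics/{n}0.png",im)
    p=imaging.camera_params(n); print(n,p["fx"],p["fy"],p["cx"],p["cy"]); print(np.round(p["extrinsics"],3))
a=cv2.imread("pics/top0.png");
cv2.imwrite("pics/top0b.png",cv2.resize(a,(800,600),interpolation=cv2.INTER_CUBIC))
a=cv2.imread("pics/scene0.png");
cv2.imwrite("pics/scene0b.png",cv2.resize(a,(800,600),interpolation=cv2.INTER_CUBIC))
E
```

```text
pics
{'clock': 0.0, 'joint_positions': array([-1.12099436e+00,  8.74917330e-02,  1.75098820e-01,  1.65981340e+00,
       -2.40019918e-05,  1.57079694e+00]), 'qvel': array([-7.78944693e-04, -1.13335065e-03, -1.20786769e-05,  4.72389362e-04,
       -2.00555408e-04,  1.00234420e-03]), 'tau': array([ 2.71482182e-03, -5.20384204e+01,  4.64804971e+01,  1.64380803e-02,
        2.21032997e-04,  3.57215612e-06]), 'eef_pos': array([ 0.23902024, -0.49507553,  0.23054756]), 'tcp_rot': array([-3.06114091e+00, -7.00299837e-01,  5.30443578e-04]), 'wrist_force': array([ 0.12542667, -0.6632921 , -0.29828028]), 'ft_torque': array([-0.00308031,  0.05355636, -0.02857136]), 'grasp_force': 0.0, 'gripper_width': 0.0853310060261465}
scene 375.95357219697826 375.95357219697826 252.1851071895987 189.53252046427036
[[-0.456  0.67  -0.586  1.208]
 [ 0.89   0.346 -0.297  0.421]
 [ 0.003 -0.657 -0.754  1.026]
 [ 0.     0.     0.     1.   ]]
top 479.2051610047191 479.2051610047191 251.25900733461776 188.09208335518267
[[ 0.015 -0.99   0.143  0.271]
 [-1.    -0.016 -0.006  0.057]
 [ 0.008 -0.143 -0.99   1.555]
 [ 0.     0.     0.     1.   ]]
```

View pics/top0b.png

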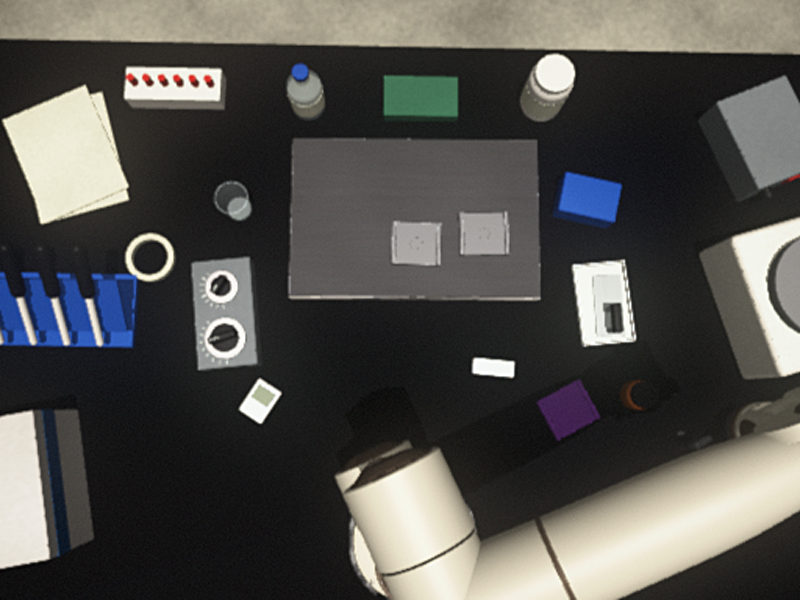

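View pics/scene0b.png

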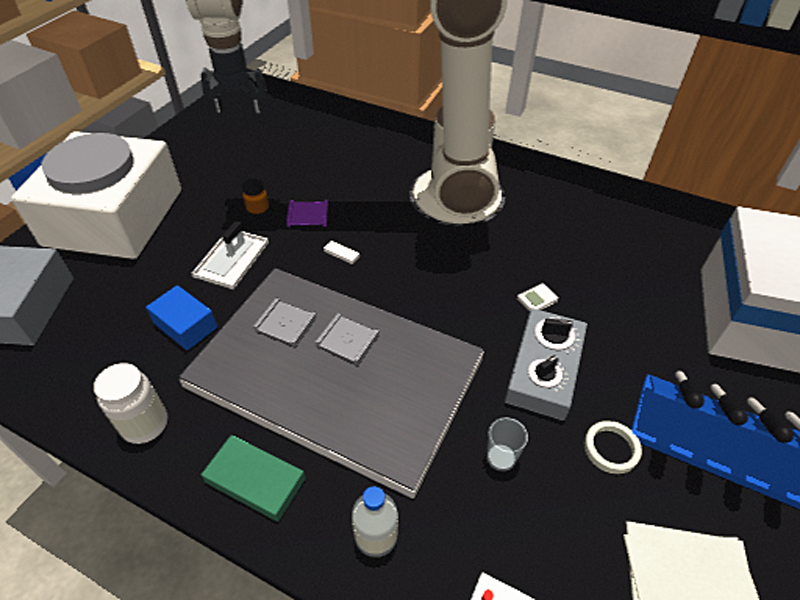

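The top picture shows carriers at (416,243) and (484,233) on the bed. The purple look-alike is at (568,410) near the jar. The tray and lifter are at (605,303), the heat knob (larger, nearer) at (224,338) and the timer at (221,287). The scene view agrees: carriers (285,322) and (347,339), knobs (557,330) and (546,372), lifter bar (234,238).

Candidates:
- **Carrier:** grey (416,243) or (484,233), against purple (568,410), which I reject.
- **Heat knob:** (224,338) large and near, against (221,287) small, which is the timer.
- **Lifter:** black bar (612,318) in the tray. The tape, mailer and clock look nothing like it.

```bash
cat > h.py <<'E'
import numpy as np,cv2
from scipy.spatial.transform import Rotation as R
from station import sensors,imaging
def ray(p,uv):
    E=np.array(p["extrinsics"]); d=E[:3,:3]@np.array([(uv[0]-p["cx"])/p["fx"],(uv[1]-p["cy"])/p["fy"],1.]); return E[:3,3],d/np.linalg.norm(d)
def plane(p,uv,z):
    o,d=ray(p,uv); return o+d*(z-o[2])/d[2]
def proj(p,X):
    E=np.linalg.inv(p["extrinsics"]); c=E[:3,:3]@np.array(X)+E[:3,3]; return p["fx"]*c[0]/c[2]+p["cx"],p["fy"]*c[1]/c[2]+p["cy"]
def tri(*rs):
    A=0;b=0
    for o,d in rs:
        M=np.eye(3)-np.outer(d,d); A=A+M; b=b+M@o
    return np.linalg.solve(A,b)
def st():
    s=sensors.state(); r=R.from_rotvec(s["tcp_rot"]).as_matrix()
    print("t %.2f"%s["clock"],"tcp",np.round(s["eef_pos"],4),"x",np.round(r[:,0],3),"z",np.round(r[:,2],3),"q",np.round(s["joint_positions"],3),"F",np.round(s["wrist_force"],1),"T",np.round(s["ft_torque"],2),"w %.4f g %.1f"%(s["gripper_width"],s["grasp_force"]))
    return s,r
def delta(pos,yaw=None):
    "shift in tool axes (units .1 m) to world pos"
    s,r=st(); d=r.T@(np.array(pos)-s["eef_pos"])/.1; print("tool shift units",np.round(d,3)); 
E
python3 - <<'E'
from h import *
T=imaging.camera_params("top");S=imaging.camera_params("scene")
k=512/800
pts=dict(heat=((224,337),(557,330)),timer=((221,286),(546,371)),grip=((612,316),(234,236)),c1=((416,242),(347,339)),c2=((484,233),(285,322)),bedNL=((289,298),(483,352)),bedNR=((540,299),(277,270)),bedFR=((538,140),(182,379)),bedFL=((292,140),(416,488)))
h=dict(heat=.1,timer=.1,grip=.06,c1=.05,c2=.05)
for n,(a,b) in pts.items():
    a=np.array(a)*k;b=np.array(b)*k
    print(n,"tri",np.round(tri(ray(T,a),ray(S,b)),3),"top@z",np.round(plane(T,a,h.get(n,.04)),3))
E
```

```text
heat tri [0.394 0.383 0.069] top@z [0.392 0.374 0.1  ]
timer tri [0.497 0.394 0.063] top@z [0.492 0.385 0.1  ]
grip tri [ 0.451 -0.4    0.044] top@z [ 0.449 -0.395  0.06 ]
c1 tri [0.598 0.001 0.046] top@z [0.597 0.001 0.05 ]
c2 tri [ 0.619 -0.139  0.046] top@z [ 0.618 -0.139  0.05 ]
bedNL tri [0.481 0.261 0.022] top@z [0.478 0.259 0.04 ]
bedNR tri [ 0.486 -0.256  0.026] top@z [ 0.484 -0.254  0.04 ]
bedFR tri [ 0.825 -0.254  0.028] top@z [ 0.823 -0.255  0.04 ]
bedFL tri [0.816 0.265 0.035] top@z [0.814 0.264 0.04 ]
```

Call:
arm_command --targets '[0.4,0,-0.2,0,0,0.3,0.4,0,-0.2,0,0,0.3,0.4,-0.1,0,0,0,0.3,0.4,-0.4,0,0,0,0,0,-0.6,0,0,0,0]' --hand 1

```text
clock: 0.72
eef_pos: [0.3933, -0.3492, 0.269]
tcp_rot: [-3.139, -0.001, 0.003]
wrist_force: [0.6, 0.9, 0.6]
gripper_width: 0.0849
grasp_force: 0.0
```

Call:
arm_command --targets '[0,-0.6,0,0,0,0,0,-0.6,0,0,0,0,0,-0.6,0,0,0,0,0,-0.6,0,0,0,0,0,-0.6,0,0,0,0]'

```text
clock: 1.35
eef_pos: [0.391, -0.0485, 0.2711]
tcp_rot: [-3.142, 0.001, -0.0]
wrist_force: [0.9, -1.0, 0.2]
gripper_width: 0.0852
grasp_force: 0.0
```

Call:
arm_command --targets '[0,-0.6,0,0,0,0,0,-0.6,0,0,0,0,0,-0.6,0,0,0,0,0,-0.6,0,0,0,0,0,0,0,0,0,0]'

```text
clock: 1.98
eef_pos: [0.3923, 0.0755, 0.2769]
tcp_rot: [-3.049, -0.198, 0.012]
wrist_force: [-0.6, -0.4, -1.1]
gripper_width: 0.086
grasp_force: 0.0
```

```bash
python3 - <<'E'
from h import *
st(); p=imaging.camera_params("wrist"); print(p["fx"],np.round(p["extrinsics"],3))
im=imaging.capture("wrist"); cv2.imwrite("pics/w1.png",im)
for X in((.392,.376,.1),(.494,.387,.1)): print(proj(p,X))
E
```

```text
t 1.98 tcp [0.3923 0.0755 0.2769] x [ 0.992  0.129 -0.002] z [-0.013  0.085 -0.996] q [ 0.129 -0.245 -0.047  1.771  0.086  3.141] F [-0.6 -0.4 -1.1] T [-0.1   0.01  0.01] w 0.0860 g 0.0
344.71864760762566 [[ 0.129 -0.951 -0.282  0.463]
 [-0.988 -0.148  0.047  0.071]
 [-0.087  0.273 -0.958  0.419]
 [ 0.     0.     0.     1.   ]]
(np.float64(-28.68514656146789), np.float64(121.93689067704658))
(np.float64(-52.14806656955113), np.float64(6.94990375044955))
```

View pics/w1.png

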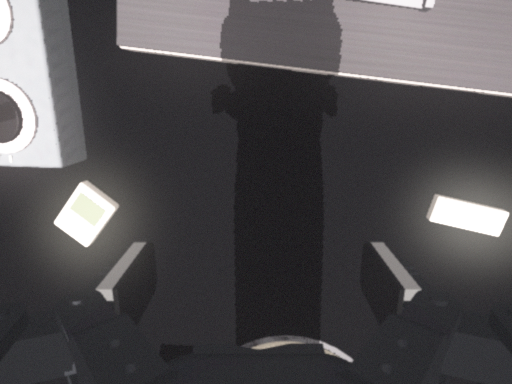

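Call:
arm_command --targets '[0,0,0,-0.17,0,-0.1,0,0,0,0,0,-0.36,0,0,0,0,0,-0.36,0,0,0,0,0,-0.36,0,0,0,0,0,-0.36]'

```text
clock: 2.65
eef_pos: [0.3928, 0.0715, 0.2769]
tcp_rot: [-2.823, -1.373, -0.001]
wrist_force: [0.3, -0.2, -0.4]
gripper_width: 0.0854
grasp_force: 0.0
```

Call:
arm_command --targets '[0,0,0,0,0,-0.36,0,0,0,0,0,-0.36,0,0,0,0,0,-0.36,0,0,0,0,0,-0.26,0,0,0,0,0,0]'

```text
clock: 3.28
eef_pos: [0.3928, 0.0716, 0.2769]
tcp_rot: [-2.223, -2.218, -0.003]
wrist_force: [-0.6, -0.8, 0.2]
gripper_width: 0.0855
grasp_force: 0.0
```

Call:
arm_command --targets '[0.5,0.1,0,0,0,0,0.5,0.1,0,0,0,0,0.5,0.1,0,0,0,0,0.5,0.1,0,0,0,0,0,0,0,0,0,0]'

```text
clock: 3.9
eef_pos: [0.4331, 0.2745, 0.2762]
tcp_rot: [-2.221, -2.219, -0.0]
wrist_force: [-0.4, 0.3, 0.1]
gripper_width: 0.0856
grasp_force: 0.0
```

```bash
cat >> h.py <<'E'
def goto(pos,zdir=(0,0,-1),yaw=None):
    "remaining: turn first (tool rotvec/.5), then shift in the turned tool axes (/.1)"
    s,r=st(); z=np.array(zdir,float); z/=np.linalg.norm(z)
    x=np.array([np.cos(yaw),np.sin(yaw),0]) if yaw is not None else r[:,0]
    x=x-z*(x@z); x/=np.linalg.norm(x); G=np.c_[x,np.cross(z,x),z]
    print("turn",np.round(R.from_matrix(r.T@G).as_rotvec()/.5,3),"then shift",np.round(G.T@(np.array(pos)-s["eef_pos"])/.1,3)); return s,r
E
python3 - <<'E'
from h import *
goto((.44,.30,.28),yaw=np.pi/2); p=imaging.camera_params("wrist")
im=imaging.capture("wrist"); cv2.imwrite("pics/w2.png",im)
for X in((.392,.376,.1),(.494,.387,.1)): print(proj(p,X))
E
```

```text
t 3.90 tcp [0.4331 0.2745 0.2762] x [0.001 1.    0.002] z [-0.002  0.002 -1.   ] q [0.563 0.02  0.194 1.745 0.003 2.135] F [-0.4  0.3  0.1] T [-0.03 -0.04 -0.03] w 0.0856 g 0.0
turn [-0.004 -0.004 -0.002] then shift [ 0.255  0.069 -0.038]
(np.float64(209.85396599425712), np.float64(49.82001763160491))
(np.float64(328.6428475210461), np.float64(35.97052433428462))
```

View pics/w2.png

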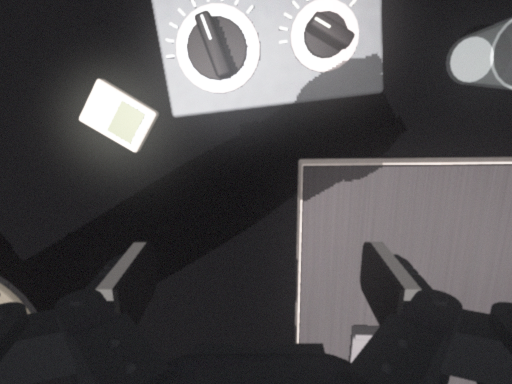

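The close view confirms the choice. The heat knob (large ring, centre about (217,47), bar (201,12)-(225,77), pointer at the upper end) is nearer the robot. The timer is at (325,33) with its bar (312,17)-(350,42).

Call:
arm_command --targets '[0.2,-0.1,0.1,0,0,0,0.2,-0.1,0.1,0,0,0,0.1,-0.1,0.2,0,0,0,0,0,0,0,0,0,0,0,0,0,0,0]'

```text
clock: 4.58
eef_pos: [0.4033, 0.3215, 0.2389]
tcp_rot: [-2.222, -2.218, -0.005]
wrist_force: [-0.7, 0.3, -0.8]
gripper_width: 0.0853
grasp_force: 0.0
```

```bash
cat > knob.py <<'E'
from h import *
def rings(im):
    # knobs: dark blob holes inside bright rings
    g=im.min(2); m=(g>205).astype(np.uint8)
    m=cv2.morphologyEx(m,cv2.MORPH_CLOSE,np.ones((3,3)))
    cs,hi=cv2.findContours(m,cv2.RETR_CCOMP,cv2.CHAIN_APPROX_NONE); out=[]
    for c,h in zip(cs,hi[0]):
        if h[3]>=0 and 800<cv2.contourArea(c)<12000:
            (x,y),(a,b),t=cv2.fitEllipse(cv2.convexHull(c))
            if a/b>.75: out.append(((x,y),(a,b)))
    return out
E
python3 - <<'E'
from knob import *
st(); p=imaging.camera_params("wrist")
im=imaging.capture("wrist"); cv2.imwrite("pics/w3.png",im)
a=cv2.imread("pics/w2.png"); np.savez("p3.npz",**{k:np.array(v) for k,v in p.items()})
print(rings(a)); print(rings(im))
E
```

```text
t 4.58 tcp [0.4033 0.3215 0.2389] x [0.002 1.    0.003] z [ 0.001  0.003 -1.   ] q [6.720e-01 5.000e-03 1.050e-01 1.669e+00 2.000e-03 2.244e+00] F [-0.7  0.3 -0.8] T [ 0.03 -0.   -0.05] w 0.0853 g 0.0
[((327.34014892578125, 34.207489013671875), (47.9838752746582, 51.04127502441406)), ((215.58953857421875, 45.377376556396484), (59.96563720703125, 72.54044342041016))]
[]
```

View pics/w3.png

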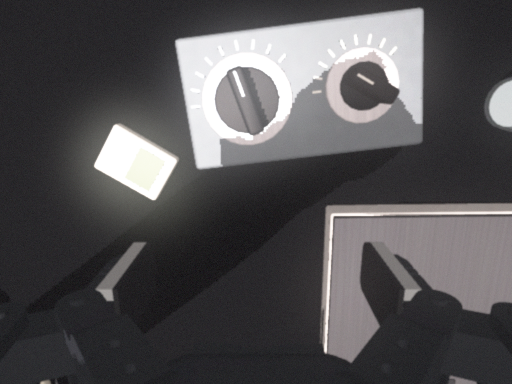

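```bash
python3 - <<'E'
from h import *
d=np.load("p3.npz"); p3={k:d[k] for k in d}
def H(pos,rv):
    M=np.eye(4);M[:3,:3]=R.from_rotvec(rv).as_matrix();M[:3,3]=pos;return M
X=np.linalg.inv(H([.4033,.3215,.2389],[-2.222,-2.218,-.005]))@p3["extrinsics"]; np.save("handeye.npy",X); print(np.round(X,3))
p2=dict(p3); p2["extrinsics"]=H([.4331,.2745,.2762],[-2.221,-2.219,0])@X
for n,a,b in(("heat disc",(216.5,46.5),(247,99)),("heat ptr end",(201,13),(234.5,69)),("heat tail",(225,76),(256,131)),("timer disc",(325,34),(363,86)),("timer ptr end",(313,17),(352,70)),("tail",(350,42),(391,95))):
    print(n,np.round(tri(ray(p2,a),ray(p3,b)),4),[np.round(plane(p3,b,z)[:2],4) for z in(.075,.108)])
E
```

```text
[[ 0.001 -0.962 -0.272  0.068]
 [ 1.     0.     0.     0.001]
 [-0.    -0.272  0.962 -0.142]
 [ 0.     0.     0.     1.   ]]
heat disc [0.3945 0.3822 0.0691] [array([0.3948, 0.3824]), array([0.3958, 0.3831])]
heat ptr end [0.3858 0.4054 0.0983] [array([0.3846, 0.4069]), array([0.3867, 0.405 ])]
heat tail [0.4025 0.3552 0.0772] [array([0.4025, 0.355 ]), array([0.4027, 0.3586])]
timer disc [0.4968 0.3933 0.066 ] [array([0.494, 0.393]), array([0.4843, 0.3926])]
timer ptr end [0.4833 0.406  0.0766] [array([0.4836, 0.406 ]), array([0.4751, 0.4041])]
tail [0.5193 0.3855 0.073 ] [array([0.5186, 0.3856]), array([0.5063, 0.3859])]
```

Call:
arm_command --targets '[0,0,0,0,0,-0.35,0,0,0,0,0,-0.35,0.3,0.06,0.3,0,0,0,0.3,0.07,0.3,0,0,0,0,0,0.4,0,0,0]' --hand 0.1

```text
clock: 5.25
eef_pos: [0.3952, 0.385, 0.1383]
tcp_rot: [-1.799, -2.573, -0.008]
wrist_force: [0.6, -0.8, -0.4]
gripper_width: 0.0474
grasp_force: 0.0
```

```bash
python3 - <<'E'
from h import *
goto((.3948,.3822,.082),yaw=np.radians(110)); im=imaging.capture("wrist"); cv2.imwrite("pics/w4.png",im[180:,60:460])
E
```

```text
t 5.25 tcp [0.3952 0.385  0.1383] x [-0.343  0.939  0.004] z [ 0.002  0.005 -1.   ] q [ 0.771  0.071 -0.021  1.475  0.002  1.992] F [ 0.6 -0.8 -0.4] T [-0.03  0.01 -0.  ] w 0.0474 g 0.0
turn [ 0.007 -0.008  0.003] then shift [-0.025 -0.014  0.563]
```

View pics/w4.png

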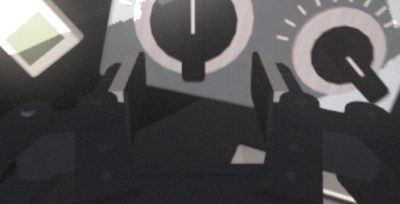

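The bar is now vertical in the picture, at (192,40), centred between the finger tips at (125,75) and (262,75). I'll descend and grip.

Call:
arm_command --targets '[-0.03,0,0.2,0,0,0,0,0,0.2,0,0,0,0,0,0.15,0,0,0,0,0,0,0,0,0,0,0,0,0,0,0]'

```text
clock: 5.92
eef_pos: [0.396, 0.3811, 0.0841]
tcp_rot: [-1.8, -2.573, -0.006]
wrist_force: [0.5, 0.5, 0.7]
gripper_width: 0.0468
grasp_force: 0.0
```

Call:
arm_command --targets '[0,0,0,0,0,0,0,0,0,0,0,0,0,0,0,0,0,0,0,0,0,0,0,0,0,0,0,0,0,0]' --hand -1

```text
clock: 6.55
eef_pos: [0.3942, 0.3806, 0.0841]
tcp_rot: [-1.798, -2.572, -0.002]
wrist_force: [-10.0, -4.1, 9.5]
gripper_width: 0.013
grasp_force: 60.0
```

```bash
python3 -c "
from h import *
goto((.3948,.3822,.082),yaw=np.radians(110))"
```

```text
t 6.55 tcp [0.3942 0.3806 0.0841] x [-0.344  0.939  0.003] z [-0.002  0.003 -1.   ] q [ 0.766  0.076 -0.12   1.375  0.003  1.986] F [-10.   -4.1   9.5] T [-0.83  1.86  0.06] w 0.0130 g 60.0
turn [-0.002 -0.007  0.003] then shift [0.013 0.011 0.021]
```

Call:
arm_command --targets '[0,-0.01,0,0,0,-0.26,0,0,0,0,0,-0.26,0,0,0,0,0,-0.26,0,0,0,0,0,-0.26,0,0,0,0,0,-0.26]'

```text
clock: 7.18
eef_pos: [0.3948, 0.3813, 0.0841]
tcp_rot: [-0.877, -3.016, -0.008]
wrist_force: [-0.3, 1.1, 4.8]
gripper_width: 0.0122
grasp_force: 59.2
```

```bash
python3 -c "
from h import *
s,r=st(); print(np.degrees(np.arctan2(r[1,0],r[0,0])))"
```

```text
t 7.17 tcp [0.3948 0.3813 0.0841] x [-0.844  0.536  0.002] z [ 0.001  0.005 -1.   ] q [ 0.766  0.074 -0.122  1.371  0.003  1.333] F [-0.3  1.1  4.8] T [ 0.4   0.17 -0.03] w 0.0122 g 59.2
147.55980781481716
```

Call:
arm_command --targets '[0,0,0,0,0,-0.1,0,0,0,0,0,-0.1,0,0,0,0,0,-0.1,0,0,0,0,0,0,0,0,0,0,0,0]'

```text
clock: 7.8
eef_pos: [0.3949, 0.3814, 0.0841]
tcp_rot: [-0.657, -3.072, -0.008]
wrist_force: [-0.9, 4.5, 5.1]
gripper_width: 0.0124
grasp_force: 59.4
```

```bash
python3 -c "
from h import *
s,r=st(); print(np.degrees(np.arctan2(r[1,0],r[0,0])))"
```

```text
t 7.80 tcp [0.3949 0.3814 0.0841] x [-0.912  0.409  0.001] z [ 0.001  0.005 -1.   ] q [ 0.767  0.074 -0.122  1.371  0.003  1.188] F [-0.9  4.5  5.1] T [0.8  0.19 0.05] w 0.0124 g 59.4
155.84121126270068
```

Call:
arm_command --targets '[0,0,0,0,0,-0.1,0,0,0,0,0,-0.1,0,0,0,0,0,0,0,0,0,0,0,0,0,0,0,0,0,0]'

```text
clock: 8.43
eef_pos: [0.3949, 0.3816, 0.0841]
tcp_rot: [0.503, 3.101, 0.009]
wrist_force: [-1.4, 4.1, 5.4]
gripper_width: 0.0123
grasp_force: 59.4
```

```bash
python3 -c "
from h import *
s,r=st(); print(np.degrees(np.arctan2(r[1,0],r[0,0])))"
```

```text
t 8.43 tcp [0.3949 0.3816 0.0841] x [-0.949  0.316  0.001] z [ 0.001  0.006 -1.   ] q [ 0.767  0.074 -0.121  1.37   0.003  1.088] F [-1.4  4.1  5.4] T [0.89 0.13 0.04] w 0.0123 g 59.4
161.5715130738164
```

Call:
arm_command --targets '[0,0,0,0,0,-0.1,0,0,0,0,0,-0.1,0,0,0,0,0,0,0,0,0,0,0,0,0,0,0,0,0,0]'

```text
clock: 9.05
eef_pos: [0.3949, 0.3817, 0.0841]
tcp_rot: [0.348, 3.122, 0.009]
wrist_force: [-0.1, 5.2, 5.7]
gripper_width: 0.0121
grasp_force: 59.4
```

```bash
python3 -c "
from h import *
s,r=st(); print(np.degrees(np.arctan2(r[1,0],r[0,0])))"
```

```text
t 9.05 tcp [0.3949 0.3817 0.0841] x [-0.975  0.22   0.   ] z [ 0.001  0.006 -1.   ] q [ 0.767  0.074 -0.121  1.37   0.003  0.988] F [-0.1  5.2  5.7] T [1.15 0.15 0.01] w 0.0121 g 59.4
167.28988247438386
```

Call:
arm_command --targets '[0,0,0,0,0,-0.1,0,0,0,0,0,-0.1,0,0,0,0,0,0,0,0,0,0,0,0,0,0,0,0,0,0]'

```text
clock: 9.68
eef_pos: [0.3949, 0.3819, 0.0841]
tcp_rot: [0.191, 3.135, 0.01]
wrist_force: [-0.3, 5.3, 4.6]
gripper_width: 0.0119
grasp_force: 59.4
```

```bash
python3 -c "
from h import *
s,r=st(); print(np.degrees(np.arctan2(r[1,0],r[0,0])))"
```

```text
t 9.68 tcp [0.3949 0.3819 0.0841] x [-0.993  0.121 -0.   ] z [ 0.001  0.006 -1.   ] q [ 0.767  0.074 -0.121  1.37   0.004  0.889] F [-0.3  5.3  4.6] T [1.31 0.06 0.04] w 0.0119 g 59.4
173.02416921411879
```

Call:
arm_command --targets '[0,0,0,0,0,-0.13,0,0,0,0,0,-0.13,0,0,0,0,0,-0.13,0,0,0,0,0,0,0,0,0,0,0,0]'

```text
clock: 10.3
eef_pos: [0.3949, 0.3821, 0.0841]
tcp_rot: [-0.115, 3.138, 0.01]
wrist_force: [-1.1, 7.6, 3.4]
gripper_width: 0.0125
grasp_force: 59.3
```

```bash
python3 -c "
from h import *
s,r=st(); print(np.degrees(np.arctan2(r[1,0],r[0,0])))"
```

```text
t 10.30 tcp [0.3949 0.3821 0.0841] x [-0.997 -0.073 -0.002] z [ 0.001  0.007 -1.   ] q [ 0.767  0.074 -0.121  1.369  0.004  0.693] F [-1.1  7.6  3.4] T [1.67 0.19 0.03] w 0.0125 g 59.3
-175.7932003074513
```

Call:
arm_command --targets '[0,0,0,0,0,-0.1,0,0,0,0,0,-0.05,0,0,0,0,0,0,0,0,0,0,0,0,0,0,0,0,0,0]'

```text
clock: 10.92
eef_pos: [0.3949, 0.3822, 0.0841]
tcp_rot: [-0.231, 3.132, 0.011]
wrist_force: [-1.6, 8.2, 3.6]
gripper_width: 0.0124
grasp_force: 61.1
```

```bash
python3 -c "
from h import *
s,r=st(); print(np.degrees(np.arctan2(r[1,0],r[0,0])))"
```

```text
t 10.93 tcp [0.3949 0.3822 0.0841] x [-0.989 -0.146 -0.002] z [ 0.001  0.007 -1.   ] q [ 0.767  0.075 -0.121  1.37   0.004  0.62 ] F [-1.6  8.2  3.6] T [ 1.82  0.36 -1.03] w 0.0124 g 61.1
-171.57780792612556
```

Call:
arm_command --targets '[0,0,0,0,0,0,0,0,0,0,0,0,0,0,-0.2,0,0,0,0,0,-0.5,0,0,0,0,0,-0.6,0,0,0.3]' --hand 0.1

```text
clock: 11.55
eef_pos: [0.394, 0.3794, 0.2133]
tcp_rot: [-0.007, -3.14, -0.001]
wrist_force: [1.4, 0.5, 0.2]
gripper_width: 0.0469
grasp_force: 0.0
```

Call:
arm_command --targets '[0,-0.2,-0.5,0,0,0,-0.2,-0.5,-0.2,0,0,0,-0.2,-0.6,0,0,0,0,-0.2,-0.6,0,0,0,0,-0.2,-0.6,0,0,0,0]'

```text
clock: 12.18
eef_pos: [0.4738, 0.1299, 0.2821]
tcp_rot: [-0.002, -3.141, -0.004]
wrist_force: [1.3, 0.7, 0.4]
gripper_width: 0.0469
grasp_force: 0.0
```

Call:
arm_command --targets '[-0.2,-0.6,0,0,0,0,-0.2,-0.6,0,0,0,0,0,-0.6,0,0,0,0,0,-0.6,0,0,0,0,0,-0.6,0,0,0,0]'

```text
clock: 12.8
eef_pos: [0.5124, -0.1687, 0.281]
tcp_rot: [-0.002, -3.141, -0.005]
wrist_force: [0.6, 0.2, 0.4]
gripper_width: 0.0465
grasp_force: 0.0
```

Call:
arm_command --targets '[0,-0.6,0,0,0,0,0,-0.6,0,0,0,0,0,-0.6,0,0,0,0,0,-0.5,0,0,0,0,0,0,0,0,0,0]' --hand 0

```text
clock: 13.42
eef_pos: [0.5118, -0.3998, 0.2781]
tcp_rot: [-0.008, -3.138, -0.007]
wrist_force: [-0.3, 0.4, -0.4]
gripper_width: 0.0429
grasp_force: 0.0
```

```bash
python3 - <<'E'
from h import *
goto((.52,-.40,.28),yaw=np.pi); p=imaging.camera_params("wrist")
im=imaging.capture("wrist"); cv2.imwrite("pics/w5.png",im)
print(proj(p,(.451,-.398,.066)))
t=imaging.capture("top"); cv2.imwrite("pics/t5.png",t); 
E
```

```text
t 13.43 tcp [ 0.5118 -0.3998  0.2781] x [-1.     0.005  0.003] z [-0.003  0.005 -1.   ] q [-0.664  0.381  0.618  1.814  0.002 -0.659] F [-0.3  0.4 -0.4] T [ 0.03  0.05 -0.05] w 0.0429 g 0.0
turn [ 0.009 -0.006 -0.01 ] then shift [-0.082 -0.002 -0.019]
(np.float64(259.4830206117353), np.float64(98.05890798002625))
```

View pics/w5.png

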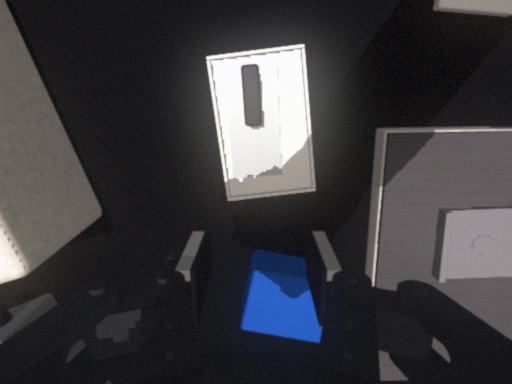

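The tray is at (208-315, 45-200) with the black bar from (249,65) to (256,127), the blue box below it, and a grey carrier at right (478,243).

Call:
arm_command --targets '[0.2,0,0.2,0,0,-0.11,0.2,0,0.2,0,0,-0.11,0.0,0,0.2,0,0,0,0,0,0,0,0,0,0,0,0,0,0,0]'

```text
clock: 14.15
eef_pos: [0.4733, -0.3968, 0.2219]
tcp_rot: [-0.173, 3.136, 0.004]
wrist_force: [-0.8, -0.3, -0.2]
gripper_width: 0.0426
grasp_force: 0.0
```

```bash
python3 - <<'E'
from h import *
s,r=st(); p=imaging.camera_params("wrist")
im=imaging.capture("wrist"); cv2.imwrite("pics/w6.png",im)
a=cv2.imread("pics/w5.png"); X=np.load("handeye.npy")
M=np.eye(4);M[:3,:3]=R.from_rotvec([-.008,-3.138,-.007]).as_matrix();M[:3,3]=(.5118,-.3998,.2781)
p5=dict(p);p5["extrinsics"]=M@X
def bar(im,c):
    g=im.max(2); m=((g<95)).astype(np.uint8); n,l,s_,ce=cv2.connectedComponentsWithStats(m)
    k=l[int(c[1]),int(c[0])]; q=cv2.findContours((l==k).astype(np.uint8),0,1)[0][0]; return s_[k],cv2.minAreaRect(q)
b5=bar(a,(252,96)); c=proj(p,(.451,-.398,.066)); b6=bar(im,c); print(b5,c,b6)
print(tri(ray(p5,b5[1][0]),ray(p,b6[1][0])), plane(p,b6[1][0],.066))
E
```

```text
t 14.15 tcp [ 0.4733 -0.3968  0.2219] x [-0.994 -0.11  -0.001] z [ 0.001  0.002 -1.   ] q [-0.699  0.252  0.345  1.665  0.002 -0.809] F [-0.8 -0.3 -0.2] T [ 0.03  0.02 -0.01] w 0.0426 g 0.0
(array([    0,     0,   512,   379, 55433], dtype=int32), ((400.0, 378.0), (0.0, 0.0), 0.0)) (np.float64(260.192584071898), np.float64(144.4402608539798)) (array([    0,     0,   512,   384, 47464], dtype=int32), ((394.437744140625, 367.00390625), (33.87141418457031, 29.068281173706055), 86.42366790771484))
[ 0.19776288 -0.53551514  0.63506404] [ 0.67013383 -0.23048832  0.066     ]
```

View pics/w6.png

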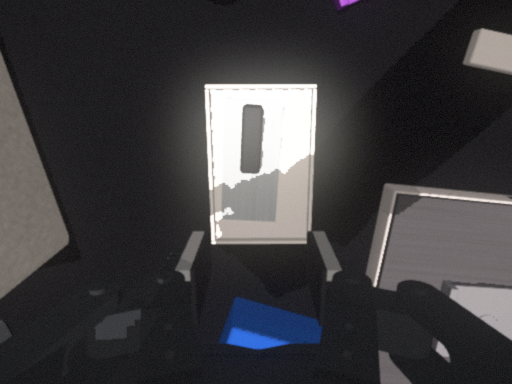

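```bash
python3 - <<'E'
from h import *
p=imaging.camera_params("wrist"); X=np.load("handeye.npy")
M=np.eye(4);M[:3,:3]=R.from_rotvec([-.008,-3.138,-.007]).as_matrix();M[:3,3]=(.5118,-.3998,.2781)
p5=dict(p);p5["extrinsics"]=M@X
im=cv2.imread("pics/w6.png").max(2);a=cv2.imread("pics/w5.png").max(2)
def comp(g,c):
    m=(g<120).astype(np.uint8); m[:c[1]-45]=0; m[c[1]+45:]=0; m[:,:c[0]-25]=0;m[:,c[0]+25:]=0
    n,l,s,ce=cv2.connectedComponentsWithStats(m); k=l[c[1],c[0]]; ys,xs=np.where(l==k); return s[k],ce[k],cv2.minAreaRect(np.c_[xs,ys].astype(np.float32))
A=comp(a,(251,92));B=comp(im,(252,135)); print(A,B)
for u,v in((A[1],B[1]),((252,96),(252,138)),((208,58),(206,87)),((304,46),(316,86)),((229,199),(210,244)),((314,190),(309,243))): print(np.round(tri(ray(p5,u),ray(p,v)),4), np.round(plane(p,v,.066),4))
E
```

```text
(array([242,  65,  20,  61, 994], dtype=int32), array([251.55935614,  94.86820926]), ((251.66717529296875, 94.95118713378906), (60.715728759765625, 16.80872344970703), 85.8150863647461)) (array([     0,      0,    512,    384, 196271], dtype=int32), array([255.50816983, 191.55934397]), ((255.5, 191.5), (383.0, 511.0), 90.0))
[ 0.4464 -0.4021  0.2267] [ 0.4941 -0.3977  0.066 ]
[ 0.4494 -0.405   0.0429] [ 0.4464 -0.406   0.066 ]
[ 0.4091 -0.4535  0.02  ] [ 0.4085 -0.4484  0.066 ]
[ 0.3955 -0.3458 -0.0006] [ 0.3976 -0.3577  0.066 ]
[ 0.5672 -0.4354  0.0308] [ 0.5501 -0.4348  0.066 ]
[ 0.5619 -0.3301  0.0141] [ 0.5389 -0.3421  0.066 ]
```

```bash
python3 -c "
from h import *
goto((.447,-.4055,.038),yaw=np.radians(186.4))"
```

```text
t 14.20 tcp [ 0.4734 -0.3971  0.222 ] x [-0.994 -0.11  -0.001] z [ 0.001  0.002 -1.   ] q [-0.699  0.252  0.346  1.665  0.002 -0.809] F [-0.4 -0.5 -0.1] T [0.02 0.01 0.02] w 0.0425 g 0.0
turn [ 0.004  0.003 -0.003] then shift [ 0.271 -0.055  1.84 ]
```

Call:
arm_command --targets '[0.14,-0.03,0.4,0,0,0,0.13,-0.03,0.4,0,0,0,0,0,0.35,0,0,0,0,0,0,0,0,0,0,0,0,0,0,0]'

```text
clock: 14.82
eef_pos: [0.4475, -0.4064, 0.1077]
tcp_rot: [-0.172, 3.135, 0.003]
wrist_force: [0.9, 0.8, 0.4]
gripper_width: 0.0429
grasp_force: 0.0
```

```bash
python3 - <<'E'
from h import *
goto((.447,-.4055,.038),yaw=np.radians(186.4)); im=imaging.capture("wrist"); cv2.imwrite("pics/w7.png",im[140:,100:420])
E
```

```text
t 14.82 tcp [ 0.4475 -0.4064  0.1077] x [-0.994 -0.109 -0.002] z [ 0.002  0.002 -1.   ] q [-0.738  0.205  0.07   1.435  0.002 -0.848] F [0.9 0.8 0.4] T [-0.04 -0.02  0.01] w 0.0429 g 0.0
turn [ 0.003  0.004 -0.004] then shift [0.004 0.01  0.697]
```

View pics/w7.png

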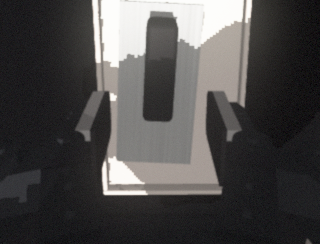

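The bar, centred at crop x 161, sits between the finger tips (108 and 209). I'll go down and grip.

Call:
arm_command --targets '[0,0,0.25,0,0,0,0,0,0.25,0,0,0,0,0,0.19,0,0,0,0,0,0,0,0,0,0,0,0,0,0,0]'

```text
clock: 15.5
eef_pos: [0.4472, -0.4062, 0.0379]
tcp_rot: [-0.172, 3.136, 0.003]
wrist_force: [0.0, -0.4, 1.0]
gripper_width: 0.043
grasp_force: 0.0
```

Call:
arm_command --targets '[0,0,0,0,0,0,0,0,0,0,0,0,0,0,0,0,0,0,0,0,0,0,0,0,0,0,0,0,0,0]' --hand -1

```text
clock: 16.12
eef_pos: [0.4471, -0.4062, 0.0377]
tcp_rot: [-0.172, 3.135, 0.003]
wrist_force: [-1.1, 0.4, 6.1]
gripper_width: 0.0168
grasp_force: 58.2
```

```bash
python3 -c "
from h import *
st()"
```

```text
t 16.12 tcp [ 0.4471 -0.4062  0.0377] x [-0.994 -0.109 -0.002] z [ 0.001  0.002 -1.   ] q [-0.739  0.226 -0.041  1.304  0.002 -0.848] F [-1.1  0.4  6.1] T [-0.05  0.05  0.04] w 0.0168 g 58.2
```

Call:
arm_command --targets '[0,0,-0.1,0,0,0,0,0,-0.4,0,0,0,0,0,-0.5,0,0,0,0,0,-0.5,0,0,0,0,0,0,0,0,0]'

```text
clock: 16.75
eef_pos: [0.4477, -0.4073, 0.1915]
tcp_rot: [-0.171, 3.132, -0.003]
wrist_force: [0.3, 0.1, -2.0]
gripper_width: 0.017
grasp_force: 58.3
```

```bash
cat > car.py <<'E'
from h import *
def carriers(z=.058,save=None,show=False):
    p=imaging.camera_params("top"); im=imaging.capture("top")
    if save: cv2.imwrite(save,im)
    g=cv2.cvtColor(im,cv2.COLOR_BGR2GRAY); 
    c=[proj(p,(x,y,.04)) for x,y in((.49,.255),(.81,.26),(.815,-.25),(.49,-.25))]
    m=np.zeros_like(g); cv2.fillConvexPoly(m,np.int32(c),1)
    med=np.median(g[m>0]); b=((g>med+25)&(m>0)).astype(np.uint8)
    b=cv2.morphologyEx(b,cv2.MORPH_CLOSE,np.ones((7,7)))
    b=cv2.morphologyEx(b,cv2.MORPH_OPEN,np.ones((5,5)))
    for q in cv2.findContours(b,0,2)[0]:
        if cv2.contourArea(q)<150: continue
        box=cv2.boxPoints(cv2.minAreaRect(q)); w=np.array([plane(p,u,z)[:2] for u in box])
        e=[w[(i+1)%4]-w[i] for i in range(4)]
        print("c",np.round(w.mean(0),4),"sides",[round(float(np.hypot(*v)),3) for v in e[:2]],"az",[round(float(np.degrees(np.arctan2(v[1],v[0]))%180),1) for v in e[:2]],"px",np.round(box.mean(0),1),"area",cv2.contourArea(q))
E
python3 - <<'E'
from car import *
st(); carriers(save="pics/t8.png")
a=cv2.imread("pics/t8.png"); cv2.imwrite("pics/t8c.png",cv2.resize(a[75:300,110:420],None,fx=2.5,fy=2.5,interpolation=cv2.INTER_CUBIC))
E
```

```text
t 16.75 tcp [ 0.4477 -0.4073  0.1915] x [-0.994 -0.109 -0.005] z [ 0.005 -0.001 -1.   ] q [-0.739  0.205  0.231  1.592  0.002 -0.848] F [ 0.3  0.1 -2. ] T [-0.    0.04  0.01] w 0.0170 g 58.3
c [0.5934 0.0038] sides [0.099, 0.088] az [90.9, 0.3] px [265.5 155.5] area 801.5
c [ 0.6169 -0.1368] sides [0.1, 0.085] az [91.0, 179.6] px [309.5 149. ] area 778.0
```

View pics/t8c.png

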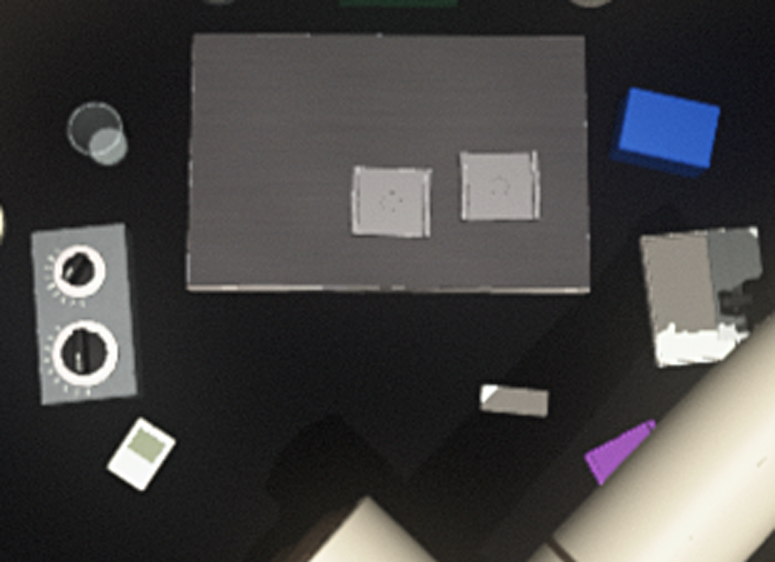

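The picture shows the heat bar pointing toward the robot at the dial's end. The two grey carriers are at crop (391,202) and (500,187), both nearly square to the bed. I'll take the left one first.

Call:
arm_command --targets '[0.28,0,0,0,0,0.11,0,0.5,0,0,0,0.11,0,0.6,0,0,0,0,0,0.6,0,0,0,0,0,0.6,0,0,0,0]'

```text
clock: 17.42
eef_pos: [0.4152, -0.1774, 0.1855]
tcp_rot: [-0.002, -3.139, -0.007]
wrist_force: [1.3, 0.4, -2.3]
gripper_width: 0.017
grasp_force: 58.4
```

Call:
arm_command --targets '[0,0.6,0,0,0,0,0,0.6,0,0,0,0,0,0.6,0.3,0,0,0,0,0,0.4,0,0,0,0,0,0,0,0,0]'

```text
clock: 18.05
eef_pos: [0.4138, -0.0027, 0.1163]
tcp_rot: [0.001, -3.135, -0.005]
wrist_force: [-0.0, -0.3, -0.7]
gripper_width: 0.0166
grasp_force: 58.6
```

```bash
python3 - <<'E'
from h import *
goto((.42,.0038,.0757),yaw=np.radians(179.5))
im=imaging.capture("wrist"); cv2.imwrite("pics/w9.png",im)
E
```

```text
t 18.05 tcp [ 0.4138 -0.0027  0.1163] x [-1.    -0.001  0.007] z [-0.007  0.003 -1.   ] q [-0.008 -0.247 -0.358  1.466  0.003 -0.009] F [-0.  -0.3 -0.7] T [-0.01  0.05  0.02] w 0.0166 g 58.6
turn [ 0.006 -0.014  0.019] then shift [-0.061  0.065  0.406]
```

View pics/w9.png

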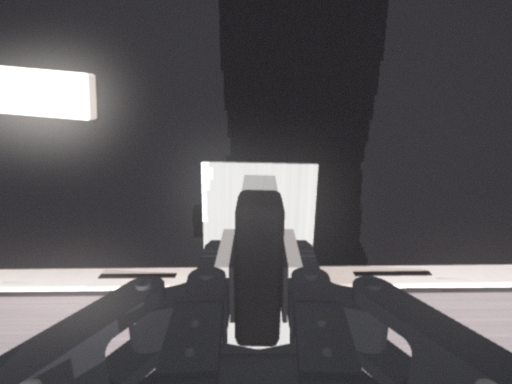

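The lifter hangs straight: the bar is centred at column 260 and the blade's rear edge spans (202-318,162).

Call:
arm_command --targets '[-0.06,0.065,0.2,0,-0.014,0.02,0,0,0.18,0,0,0,0,0,0.04,0,0,0,0,0,0,0,0,0,0,0,0,0,0,0]'

```text
clock: 18.73
eef_pos: [0.4229, 0.0031, 0.0787]
tcp_rot: [0.017, 3.134, 0.005]
wrist_force: [0.5, -0.4, -1.9]
gripper_width: 0.0169
grasp_force: 58.8
```

```bash
python3 -c "
from h import *
goto((.42,.0038,.0757),yaw=np.radians(179.5))"
```

```text
t 18.73 tcp [0.4229 0.0031 0.0787] x [-1.     0.011 -0.008] z [ 0.008  0.003 -1.   ] q [ 0.005 -0.233 -0.42   1.376  0.003  0.016] F [ 0.5 -0.4 -1.9] T [ 0.02  0.08 -0.  ] w 0.0169 g 58.8
turn [ 0.006  0.016 -0.005] then shift [0.029 0.006 0.03 ]
```

Call:
arm_command --targets '[0,0,0.02,0,0,0,0,0,0,0,0,0,0,0,0,0,0,0,0,0,0,0,0,0,0,0,0,0,0,0]'

```text
clock: 19.35
eef_pos: [0.4225, 0.0034, 0.0759]
tcp_rot: [0.017, 3.135, 0.005]
wrist_force: [0.5, 0.1, -1.8]
gripper_width: 0.017
grasp_force: 58.8
```

```bash
python3 -c "
from h import *
goto((.42,.0038,.0757),yaw=np.radians(179.5))"
```

```text
t 19.35 tcp [0.4225 0.0034 0.0759] x [-1.     0.011 -0.007] z [ 0.007  0.003 -1.   ] q [ 0.006 -0.232 -0.424  1.372  0.003  0.017] F [ 0.5  0.1 -1.8] T [-0.02  0.04 -0.01] w 0.0170 g 58.8
turn [ 0.006  0.014 -0.004] then shift [0.025 0.004 0.002]
```

Call:
arm_command --targets '[0,0,0.015,0,0,0,0,0,0,0,0,0,0,0,0,0,0,0,0,0,0,0,0,0,0,0,0,0,0,0]'

```text
clock: 19.98
eef_pos: [0.4226, 0.0033, 0.0744]
tcp_rot: [0.017, 3.134, 0.005]
wrist_force: [1.4, 1.0, -2.7]
gripper_width: 0.0172
grasp_force: 58.8
```

```bash
python3 -c "
from h import *
goto((.42,.0038,.0757),yaw=np.radians(179.5))"
```

```text
t 19.98 tcp [0.4226 0.0033 0.0744] x [-1.     0.011 -0.007] z [ 0.007  0.003 -1.   ] q [ 0.006 -0.232 -0.427  1.369  0.003  0.017] F [ 1.4  1.  -2.7] T [-0.02  0.08  0.01] w 0.0172 g 58.8
turn [ 0.006  0.014 -0.004] then shift [ 0.026  0.004 -0.013]
```

Call:
arm_command --targets '[0,0,0,0,0.01,0,-0.15,0,0,0,0,0,-0.15,0,0,0,0,0,0,0,0,0,0,0,0,0,0,0,0,0]'

```text
clock: 20.6
eef_pos: [0.4522, 0.003, 0.0742]
tcp_rot: [0.017, 3.141, 0.005]
wrist_force: [0.2, -0.0, -2.0]
gripper_width: 0.0173
grasp_force: 58.8
```

```bash
python3 -c "
from h import *
goto((.510,.0038,.0750),yaw=np.radians(179.5))"
```

```text
t 20.60 tcp [0.4522 0.003  0.0742] x [-1.     0.011 -0.001] z [ 0.001  0.003 -1.   ] q [ 0.005 -0.151 -0.359  1.362  0.003  0.015] F [ 0.2 -0.  -2. ] T [ 0.  0. -0.] w 0.0173 g 58.8
turn [ 0.006  0.002 -0.004] then shift [-0.578  0.013 -0.008]
```

Call:
arm_command --targets '[-0.12,0,0,0,0,0,-0.12,0,0,0,0,0,-0.12,0,0,0,0,0,0,0,0,0,0,0,0,0,0,0,0,0]'

```text
clock: 21.22
eef_pos: [0.4883, 0.0026, 0.0743]
tcp_rot: [0.017, 3.14, 0.005]
wrist_force: [0.8, -0.1, -2.1]
gripper_width: 0.0172
grasp_force: 58.8
```

```bash
python3 -c "
from h import *
goto((.510,.0038,.0750),yaw=np.radians(179.5))"
```

```text
t 21.23 tcp [0.4883 0.0026 0.0743] x [-1.     0.011 -0.001] z [ 0.001  0.003 -1.   ] q [ 0.004 -0.064 -0.279  1.354  0.003  0.014] F [ 0.8 -0.1 -2.1] T [0.   0.04 0.04] w 0.0172 g 58.8
turn [ 0.006  0.002 -0.004] then shift [-0.217  0.014 -0.007]
```

Call:
arm_command --targets '[-0.11,0,0,0,0,0,-0.11,0,0,0,0,0,0,0,0,0,0,0,0,0,-0.05,0,0,0,0,0,-0.05,0,0,0]'

```text
clock: 21.85
eef_pos: [0.5102, 0.0024, 0.0848]
tcp_rot: [0.017, 3.14, 0.005]
wrist_force: [0.2, -0.3, -3.3]
gripper_width: 0.0169
grasp_force: 58.7
```

```bash
python3 -c "
from h import *
st()"
```

```text
t 21.85 tcp [0.5102 0.0024 0.0848] x [-1.     0.011 -0.001] z [ 0.002  0.003 -1.   ] q [ 0.003 -0.015 -0.212  1.373  0.003  0.014] F [ 0.2 -0.3 -3.3] T [0.05 0.18 0.01] w 0.0169 g 58.7
```

Call:
arm_command --targets '[0,0,-0.1,0,0,0,0,0,-0.1,0,0,0,0,0,-0.2,0,0,0,0,0,-0.2,0,0,0,0,0,0,0,0,0]'

```text
clock: 22.48
eef_pos: [0.5113, 0.0022, 0.1466]
tcp_rot: [0.017, 3.136, 0.005]
wrist_force: [-0.5, -0.3, -3.3]
gripper_width: 0.0171
grasp_force: 58.7
```

```bash
python3 - <<'E'
from h import *
st()
a=imaging.capture("scene"); cv2.imwrite("pics/s10.png",cv2.resize(a[130:310,100:350],None,fx=3,fy=3,interpolation=cv2.INTER_CUBIC))
E
```

```text
t 22.48 tcp [0.5113 0.0022 0.1466] x [-1.     0.011 -0.005] z [ 0.005  0.003 -1.   ] q [ 0.003 -0.026 -0.104  1.488  0.003  0.013] F [-0.5 -0.3 -3.3] T [-0.    0.1   0.02] w 0.0171 g 58.7
```

View pics/s10.png

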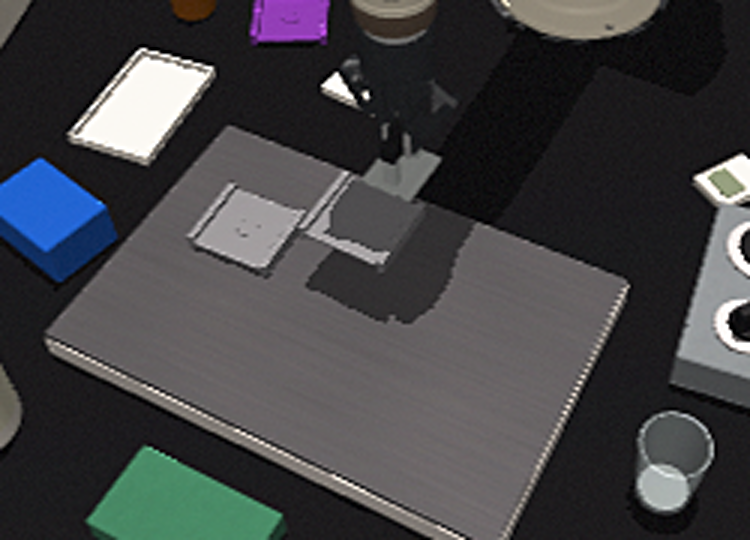

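The carrier at crop (360,220) lies level on the raised blade, and the other stays at (250,227). I'll carry it left and outward, then turn it.

Call:
arm_command --targets '[-0.06,0.03,-0.03,0,0,0,-0.12,0.06,-0.03,0,0,0,-0.12,0.06,-0.03,0,0,0,-0.12,0.06,-0.03,0,0,0,-0.12,0.06,-0.03,0,0,0]'

```text
clock: 23.15
eef_pos: [0.5656, 0.0291, 0.1597]
tcp_rot: [0.016, 3.14, 0.005]
wrist_force: [0.1, 0.1, -3.6]
gripper_width: 0.0165
grasp_force: 58.7
```

Call:
arm_command --targets '[-0.12,0.06,-0.03,0,0,0,-0.12,0.06,0,0,0,0,-0.12,0.06,0,0,0,0,-0.12,0.06,0,0,0,0,-0.06,0.04,0,0,0,-0.1]'

```text
clock: 23.78
eef_pos: [0.6198, 0.0564, 0.1626]
tcp_rot: [-0.063, 3.139, 0.005]
wrist_force: [0.6, -0.4, -2.6]
gripper_width: 0.0167
grasp_force: 58.7
```

Call:
arm_command --targets '[0,0,0,0,0,-0.2,0,0,0,0,0,-0.2,0,0,0,0,0,-0.2,0,0,0,0,0,-0.2,0,0,0,0,0,-0.2]'

```text
clock: 24.4
eef_pos: [0.6194, 0.0561, 0.1629]
tcp_rot: [-0.841, 3.024, 0.004]
wrist_force: [-1.3, 0.7, -3.3]
gripper_width: 0.017
grasp_force: 58.7
```

Call:
arm_command --targets '[0,0,0,0,0,-0.2,0,0,0,0,0,-0.2,0,0,0,0,0,-0.2,0,0,0,0,0,-0.2,0,0,0,0,0,-0.2]'

```text
clock: 25.02
eef_pos: [0.6194, 0.0561, 0.1629]
tcp_rot: [-1.563, 2.722, 0.003]
wrist_force: [0.0, 0.5, -2.5]
gripper_width: 0.017
grasp_force: 58.7
```

Call:
arm_command --targets '[0,0,0,0,0,-0.2,0,0,0,0,0,-0.2,0,0,0,0,0,-0.2,0,0,0,0,0,-0.2,0,0,0,0,0,-0.15]'

```text
clock: 25.65
eef_pos: [0.6194, 0.0561, 0.1629]
tcp_rot: [-2.159, 2.278, 0.001]
wrist_force: [0.1, 0.4, -2.9]
gripper_width: 0.0174
grasp_force: 58.7
```

```bash
python3 - <<'E'
from h import *
goto((.62,.06,.165),yaw=np.radians(270))
from scipy.optimize import least_squares
D=np.array([(.550,.2305,.0875,.1751),(.5113,.1466,-.026,-.104),(.6494,.2781,.381,.618),(.6040,.0377,.226,-.041),(.4226,.0744,-.232,-.427),(.5109,.2762,.02,.194),(.5489,.0841,.074,-.121)])
f=lambda p:np.r_[p[0]+p[1]*np.sin(D[:,2])+p[2]*np.cos(D[:,3]-D[:,2])-D[:,0],p[3]+p[1]*np.cos(D[:,2])+p[2]*np.sin(D[:,3]-D[:,2])-D[:,1]]
r=least_squares(f,[0,.4,.5,0]);print(r.x,np.abs(r.fun).max())
E
```

```text
t 25.65 tcp [0.6194 0.0561 0.1629] x [-0.054 -0.999 -0.003] z [ 0.002  0.003 -1.   ] q [ 0.089  0.244  0.222  1.546  0.003 -1.428] F [ 0.1  0.4 -2.9] T [-0.11  0.06  0.03] w 0.0174 g 58.7
turn [-0.004  0.006 -0.107] then shift [-0.039 -0.006 -0.021]
[ 0.00329272  0.39710318  0.51870988 -0.21125248] 0.011393677352799836
```

Call:
arm_command --targets '[0,-0.1,0,0,0,0,0,-0.15,0,0,0,0,0,-0.2,0,0,0,0,0,-0.2,0,0,0,0,0,-0.15,0,0,0,0]'

```text
clock: 26.28
eef_pos: [0.7003, 0.0514, 0.1625]
tcp_rot: [-2.153, 2.283, 0.001]
wrist_force: [-0.5, 0.5, -2.9]
gripper_width: 0.0172
grasp_force: 58.7
```

Call:
arm_command --targets '[0,0,0,0.1,0,0,0,0,0,0.2,0,0,0,0,0,0.2,0,0,0,0,0,0.2,0,0,0,0,0,0.2,0,0]'

```text
clock: 26.9
eef_pos: [0.6994, 0.0515, 0.1634]
tcp_rot: [-1.913, 2.03, -0.466]
wrist_force: [0.2, 0.2, -3.6]
gripper_width: 0.0168
grasp_force: 58.7
```

```bash
python3 -c "
from h import *
st()"
```

```text
t 26.90 tcp [0.6994 0.0515 0.1634] x [-0.058 -0.998 -0.004] z [ 0.439 -0.022 -0.898] q [ 0.1   -0.012 -0.14   0.991 -0.066 -1.426] F [ 0.2  0.2 -3.6] T [-0.11  0.72 -0.04] w 0.0168 g 58.7
```

Call:
arm_command --targets '[0,0,0,0.2,0,0,0,0,0,0.2,0,0,0,0,0,0.2,0,0,0,0,0,0.2,0,0,0,0,0,0.2,0,0]'

```text
clock: 27.52
eef_pos: [0.699, 0.0515, 0.1633]
tcp_rot: [-1.603, 1.702, -0.875]
wrist_force: [0.3, -0.7, -2.7]
gripper_width: 0.0171
grasp_force: 58.7
```

```bash
python3 -c "
from h import *
st()"
```

```text
t 27.52 tcp [0.699  0.0515 0.1633] x [-0.058 -0.998 -0.005] z [ 0.815 -0.044 -0.578] q [ 0.137 -0.356 -0.7    0.28  -0.155 -1.454] F [ 0.3 -0.7 -2.7] T [-0.13  1.31  0.07] w 0.0171 g 58.7
```

Call:
arm_command --targets '[0,0,0,0.2,0,0,0,0,0,0.2,0,0,0,0,0,0.2,0,0,0,0,0,0.2,0,0,0,0,0,0,0,0]'

```text
clock: 28.15
eef_pos: [0.698, 0.0514, 0.1587]
tcp_rot: [-1.339, 1.421, -1.128]
wrist_force: [-0.2, 0.5, -4.9]
gripper_width: 0.0175
grasp_force: 58.9
```

```bash
python3 -c "
from h import *
goto((.70,.05,.12),zdir=(.985,-.05,-.174));s=[sensors.state()['wrist_force'] for _ in range(5)];print(s)"
```

```text
t 28.15 tcp [0.698  0.0514 0.1587] x [-0.057 -0.998 -0.003] z [ 0.973 -0.054 -0.224] q [ 0.158 -0.336 -1.023 -0.457 -0.208 -1.519] F [-0.2  0.5 -4.9] T [-0.1   1.71 -0.03] w 0.0175 g 58.9
turn [ 0.102 -0.011 -0.   ] then shift [0.015 0.378 0.088]
[array([-0.24378236,  0.51829754, -4.8917246 ]), array([-0.24378236,  0.51829754, -4.8917246 ]), array([-0.24378236,  0.51829754, -4.8917246 ]), array([-0.24378236,  0.51829754, -4.8917246 ]), array([-0.24378236,  0.51829754, -4.8917246 ])]
```

Call:
arm_command --targets '[0,0.1,0.02,0.1,0,0,0,0.15,0.03,0,0,0,0,0.13,0.02,0,0,0,0,0.05,0.01,0,0,0,0,0,0,0,0,0]'

```text
clock: 28.78
eef_pos: [0.6997, 0.0516, 0.1197]
tcp_rot: [-1.3, 1.38, -1.159]
wrist_force: [0.3, -0.0, -2.4]
gripper_width: 0.0169
grasp_force: 58.9
```

```bash
python3 -c "
from h import *
st()"
```

```text
t 28.77 tcp [0.6997 0.0516 0.1197] x [-0.057 -0.998 -0.004] z [ 0.984 -0.055 -0.169] q [ 0.159 -0.171 -1.063 -0.718 -0.212 -1.53 ] F [ 0.3 -0.  -2.4] T [0.01 1.58 0.02] w 0.0169 g 58.9
```

Call:
arm_command --targets '[0,0.05,0.01,0,0,0,0,0,0,0,0,0,0,0,0,0,0,0,0,0,0,0,0,0,0,0,0,0,0,0]'

```text
clock: 29.4
eef_pos: [0.6991, 0.0516, 0.1145]
tcp_rot: [-1.299, 1.379, -1.16]
wrist_force: [-0.8, 0.7, -3.9]
gripper_width: 0.0171
grasp_force: 58.9
```

Call:
arm_command --targets '[0,0.04,0.01,0,0,0,0,0,0,0,0,0,0,0,0,0,0,0,0,0,0,0,0,0,0,0,0,0,0,0]'

```text
clock: 30.02
eef_pos: [0.6995, 0.0516, 0.1103]
tcp_rot: [-1.299, 1.379, -1.16]
wrist_force: [0.6, 0.3, -2.1]
gripper_width: 0.017
grasp_force: 58.9
```

```bash
python3 -c "
from h import *
st()"
```

```text
t 30.02 tcp [0.6995 0.0516 0.1103] x [-0.056 -0.998 -0.003] z [ 0.984 -0.055 -0.168] q [ 0.159 -0.139 -1.066 -0.754 -0.212 -1.531] F [ 0.6  0.3 -2.1] T [-0.04  1.58  0.03] w 0.0170 g 58.9
```

Call:
arm_command --targets '[0,0.03,0.005,0,0,0,0,0,0,0,0,0,0,0,0,0,0,0,0,0,0,0,0,0,0,0,0,0,0,0]'

```text
clock: 30.65
eef_pos: [0.6994, 0.0516, 0.1072]
tcp_rot: [-1.3, 1.379, -1.16]
wrist_force: [0.5, 0.3, -3.4]
gripper_width: 0.0172
grasp_force: 59.0
```

```bash
python3 -c "
from h import *
st()"
```

```text
t 30.65 tcp [0.6994 0.0516 0.1072] x [-0.057 -0.998 -0.003] z [ 0.984 -0.055 -0.168] q [ 0.159 -0.129 -1.066 -0.764 -0.212 -1.531] F [ 0.5  0.3 -3.4] T [-0.07  1.61 -0.01] w 0.0172 g 59.0
```

Call:
arm_command --targets '[0,0.03,0.005,0,0,0,0,0,0,0,0,0,0,0,0,0,0,0,0,0,0,0,0,0,0,0,0,0,0,0]'

```text
clock: 31.28
eef_pos: [0.6995, 0.0516, 0.1042]
tcp_rot: [-1.299, 1.379, -1.16]
wrist_force: [0.7, -1.2, -1.8]
gripper_width: 0.0172
grasp_force: 59.5
```

```bash
python3 -c "
from h import *
st()
a=imaging.capture('scene'); cv2.imwrite('pics/s11.png',cv2.resize(a[120:320,140:360],None,fx=3,fy=3,interpolation=cv2.INTER_CUBIC))"
```

```text
t 31.27 tcp [0.6995 0.0516 0.1042] x [-0.057 -0.998 -0.003] z [ 0.984 -0.055 -0.168] q [ 0.159 -0.119 -1.067 -0.775 -0.212 -1.531] F [ 0.7 -1.2 -1.8] T [0.06 1.3  0.01] w 0.0172 g 59.5
```

View pics/s11.png

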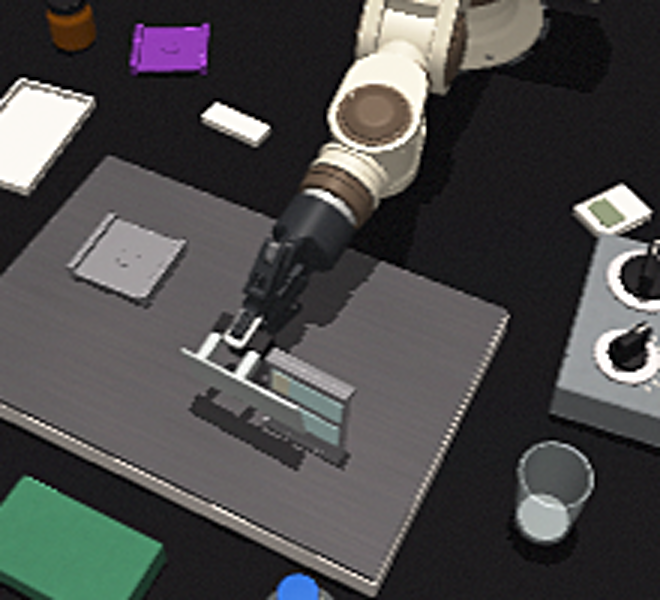

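The carrier stands on its end at crop (310,400), hooked on the blade with the glass slides (green, (320,390)) facing out. I'll ease the blade back a little so the gripper keeps clear, then push the top over.

Call:
arm_command --targets '[0,0.02,0,0,0,0,0,0,0,0,0,0,0.05,0,0,0,0,0,0.05,0,0,0,0,0,0.05,0,0,0,0,0]'

```text
clock: 31.95
eef_pos: [0.6982, 0.0362, 0.1021]
tcp_rot: [-1.299, 1.379, -1.16]
wrist_force: [-0.7, -0.0, -2.1]
gripper_width: 0.017
grasp_force: 59.5
```

```bash
python3 - <<'E'
from h import *
st()
a=cv2.imread('pics/s11.png'); b=imaging.capture('scene'); np.save('b12.npy',b)
# slides: greenish-teal bright pixels near carrier
def teal(im):
    i=im.astype(int); m=(i[...,0]-i[...,2]>15)&(i[...,1]-i[...,2]>10)&(i[...,1]>70); n,l,s,c=cv2.connectedComponentsWithStats(m.astype(np.uint8)); return [(s[k].tolist(),np.round(c[k],1)) for k in range(1,n) if s[k][4]>60]
print(teal(b))
E
```

```text
t 31.95 tcp [0.6982 0.0362 0.1021] x [-0.057 -0.998 -0.003] z [ 0.984 -0.055 -0.168] q [ 0.124 -0.121 -1.075 -0.782 -0.177 -1.537] F [-0.7 -0.  -2.1] T [ 0.05  1.33 -0.01] w 0.0170 g 59.5
[([94, 183, 41, 31, 676], array([113.9, 197.6])), ([412, 240, 22, 16, 175], array([423.1, 247.5])), ([448, 254, 10, 12, 67], array([453. , 259.9])), ([404, 259, 16, 24, 84], array([410. , 274.2])), ([129, 279, 65, 51, 1774], array([161.4, 303.2])), ([232, 311, 15, 14, 147], array([238.8, 317.4]))]
```

Call:
arm_command --targets '[0,0.01,-0.05,0,0,0,0,0.01,-0.06,0,0,0,0,0.01,-0.06,0,0,0,0,0.01,-0.06,0,0,0,0,0.01,-0.06,0,0,0]'

```text
clock: 32.62
eef_pos: [0.6684, 0.0385, 0.1021]
tcp_rot: [-1.3, 1.379, -1.16]
wrist_force: [-0.5, 1.1, -2.1]
gripper_width: 0.0173
grasp_force: 59.5
```

```bash
python3 -c "
from h import *
st()"
```

```text
t 32.62 tcp [0.6684 0.0385 0.1021] x [-0.056 -0.998 -0.003] z [ 0.984 -0.055 -0.168] q [ 0.139 -0.21  -1.145 -0.764 -0.192 -1.534] F [-0.5  1.1 -2.1] T [0.03 1.28 0.03] w 0.0173 g 59.5
```

Call:
arm_command --targets '[0,0.01,-0.06,0,0,0,0,0.01,-0.06,0,0,0,0,0.01,-0.06,0,0,0,0,0,0,0,0,0,0,0,0,0,0,0]'

```text
clock: 33.25
eef_pos: [0.6663, 0.0417, 0.1031]
tcp_rot: [-1.302, 1.384, -1.16]
wrist_force: [0.2, -0.1, -1.3]
gripper_width: 0.0168
grasp_force: 59.5
```

```bash
cat > tl.py <<'E'
from h import *
def teal():
    b=imaging.capture('scene'); p=imaging.camera_params('scene'); g=b.astype(int)
    c=np.int32([proj(p,(x,y,.04)) for x,y in((.49,.255),(.81,.26),(.815,-.25),(.49,-.25))]); m=np.zeros(b.shape[:2],np.uint8); cv2.fillConvexPoly(m,c,1)
    m=m*((g[...,1]-g[...,2]>6)&(g[...,1]>60)); n,l,s,ce=cv2.connectedComponentsWithStats(m.astype(np.uint8))
    for k in range(1,n):
        if s[k][4]>25: print("teal",s[k].tolist(),np.round(ce[k],1),np.round(plane(p,ce[k],.058),3),"bgr",b[l==k].mean(0).round())
    return b
E
python3 -c "
from tl import *
st(); cv2.imwrite('pics/s12.png',teal())"
```

```text
t 33.25 tcp [0.6663 0.0417 0.1031] x [-0.059 -0.998 -0.003] z [ 0.983 -0.057 -0.172] q [ 0.149 -0.224 -1.147 -0.746 -0.205 -1.532] F [ 0.2 -0.1 -1.3] T [0.04 1.35 0.05] w 0.0168 g 59.5
teal [248, 239, 21, 15, 150] [257.8 245.9] [0.65  0.157 0.058] bgr [241. 243. 227.]
teal [239, 248, 23, 15, 157] [251.5 254.7] [0.685 0.154 0.058] bgr [237. 239. 225.]
```

Call:
arm_command --targets '[0,-0.2,0.05,0,0,0,0,-0.4,0.1,0,0,0,0,-0.4,0.1,-0.3,0,0,0,0,0,-0.35,0,0,0,0,0,-0.35,0,0]'

```text
clock: 33.92
eef_pos: [0.708, 0.04, 0.1827]
tcp_rot: [-1.585, 1.682, -0.899]
wrist_force: [2.1, 0.8, -1.9]
gripper_width: 0.0172
grasp_force: 59.4
```

Call:
arm_command --targets '[0,0,0,-0.35,0,0,0,0,0,-0.35,0,0,0,0,0,-0.35,0,0,0,0,0,-0.35,0,0,0,0,0,-0.35,0,0]'

```text
clock: 34.55
eef_pos: [0.7101, 0.0401, 0.1833]
tcp_rot: [-2.089, 2.215, -0.146]
wrist_force: [1.9, 0.5, -2.2]
gripper_width: 0.0174
grasp_force: 59.4
```

```bash
python3 -c "
from tl import *
from car import carriers
goto((.5,-.1,.2),yaw=np.radians(180)); cv2.imwrite('pics/s13.png',teal()); carriers()"
```

```text
t 34.55 tcp [0.7101 0.0401 0.1833] x [-0.058 -0.998 -0.002] z [ 0.133 -0.005 -0.991] q [ 0.062  0.332  0.362  1.468 -0.014 -1.452] F [ 1.9  0.5 -2.2] T [-0.04  0.06 -0.01] w 0.0174 g 59.4
turn [-0.211  0.206  3.02 ] then shift [ 2.101 -1.401 -0.167]
teal [248, 239, 21, 15, 149] [257.8 245.9] [0.65  0.157 0.058] bgr [241. 243. 227.]
teal [238, 248, 24, 15, 161] [251.3 254.6] [0.686 0.154 0.058] bgr [241. 243. 228.]
c [0.6479 0.0149] sides [0.333, 0.366] az [130.6, 37.9] px [262.2 139.6] area 6924.5
```

Call:
arm_command --targets '[0,0.2,0,-0.26,0,0,0,0.2,0,0,0,0.3,0,0,0,0,0,0.35,0,0,0,0,0,0.35,0,0,0,0,0,0.35]'

```text
clock: 35.28
eef_pos: [0.6697, 0.0425, 0.1798]
tcp_rot: [-1.266, 2.864, -0.004]
wrist_force: [0.4, 0.9, -1.7]
gripper_width: 0.0172
grasp_force: 59.4
```

Call:
arm_command --targets '[0,0,0,0,0,0.35,0,0,0,0,0,0.35,0,0,0,0,0,0.35,0,0,0,0,0,0.35,0,0,0,0,0,0.25]'

```text
clock: 35.9
eef_pos: [0.6697, 0.0425, 0.1798]
tcp_rot: [-0.013, 3.131, 0.002]
wrist_force: [0.4, -0.1, -1.3]
gripper_width: 0.0174
grasp_force: 59.4
```

Call:
arm_command --targets '[0.5,-0.3,0,0,0,0,0.5,-0.4,0,0,0,0,0.5,-0.4,0,0,0,0,0.5,-0.4,0,0,0,0,0,0,0,0,0,0]'

```text
clock: 36.52
eef_pos: [0.4726, -0.1091, 0.1784]
tcp_rot: [-0.015, 3.131, -0.0]
wrist_force: [0.5, 0.2, -1.4]
gripper_width: 0.0169
grasp_force: 59.3
```

```bash
python3 -c "
from tl import *
from car import carriers
goto((.446,-.137,.09),yaw=np.radians(180)); cv2.imwrite('pics/s14.png',teal()); carriers(save='pics/t14.png')"
```

```text
t 36.52 tcp [ 0.4726 -0.1091  0.1784] x [-1.   -0.01 -0.01] z [ 0.01 -0.   -1.  ] q [-0.228 -0.092 -0.105  1.548  0.002 -0.238] F [ 0.5  0.2 -1.4] T [-0.01 -0.08  0.03] w 0.0169 g 59.3
turn [-0.     0.021  0.019] then shift [ 0.266 -0.279  0.884]
teal [248, 239, 21, 15, 148] [257.8 245.9] [0.65  0.157 0.058] bgr [242. 244. 228.]
teal [241, 248, 21, 15, 157] [251.5 254.6] [0.685 0.154 0.058] bgr [243. 245. 231.]
c [ 0.5855 -0.167 ] sides [0.161, 0.195] az [91.0, 179.2] px [319. 159.] area 2470.5
c [0.6625 0.1456] sides [0.101, 0.089] az [176.0, 85.1] px [221.5 133.7] area 784.5
```

Call:
arm_command --targets '[0.35,-0.14,0.25,0,0.02,0.02,0.35,-0.14,0.25,0,0,0,0,0,0.2,0,0,0,0,0,0,0,0,0,0,0,0,0,0,0]'

```text
clock: 37.25
eef_pos: [0.4064, -0.1353, 0.1085]
tcp_rot: [0.007, -3.139, -0.002]
wrist_force: [0.8, 0.3, -1.8]
gripper_width: 0.0174
grasp_force: 59.2
```

```bash
python3 -c "
from car import *
carriers(); goto((.42,-.137,.0744),yaw=np.radians(180))"
```

```text
c [ 0.5271 -0.2048] sides [0.083, 0.077] az [90.9, 179.2] px [331. 177.] area 495.5
c [ 0.6169 -0.1368] sides [0.1, 0.085] az [91.0, 179.6] px [309.5 149. ] area 779.0
c [0.6625 0.1454] sides [0.101, 0.09] az [176.0, 85.1] px [221.6 133.7] area 787.0
t 37.30 tcp [ 0.4065 -0.1354  0.1087] x [-1.    -0.004  0.002] z [-0.002  0.001 -1.   ] q [-0.322 -0.215 -0.347  1.441  0.    -0.326] F [ 0.2  0.3 -2.2] T [-0.06  0.03 -0.04] w 0.0171 g 59.2
turn [ 0.002 -0.004  0.008] then shift [-0.135 -0.016  0.343]
```

```bash
cat > chk.py <<'E'
from h import *
def edges(im):
    g=im.min(2).astype(int); o=[]
    for c in (225,295):
        col=g[120:220,c]; i=np.argmax(np.diff(col)); o.append((c,120+i,int(np.diff(col).max())))
    for r in (175,): 
        row=g[r]; i=np.argmax(np.diff(row[180:250])); j=np.argmin(np.diff(row[270:340])); o.append((r,180+i,270+j))
    return o
E
python3 - <<'E'
from chk import *
print(edges(cv2.imread("pics/w9.png"))); im=imaging.capture("wrist"); cv2.imwrite("pics/w15.png",im); print(edges(im))
E
```

```text
[(225, np.int64(161), 62), (295, np.int64(162), 62), (175, np.int64(200), np.int64(317))]
[(225, np.int64(163), 72), (295, np.int64(163), 30), (175, np.int64(200), np.int64(317))]
```

Call:
arm_command --targets '[-0.13,-0.02,0.15,0,0,0,0,0,0.15,0,0,0,0,0,0.04,0,0,0,0,0,0,0,0,0,0,0,0,0,0,0]'

```text
clock: 37.98
eef_pos: [0.4183, -0.1376, 0.0735]
tcp_rot: [0.005, -3.138, -0.003]
wrist_force: [0.3, -1.3, -0.5]
gripper_width: 0.0168
grasp_force: 59.3
```

```bash
python3 -c "
from h import *
goto((.533,-.137,.0744),yaw=np.radians(180))"
```

```text
t 37.98 tcp [ 0.4183 -0.1376  0.0735] x [-1.    -0.003  0.004] z [-0.004  0.002 -1.   ] q [-0.318 -0.175 -0.381  1.369  0.    -0.321] F [ 0.3 -1.3 -0.5] T [-0.06 -0.13  0.02] w 0.0168 g 59.3
turn [ 0.003 -0.008  0.006] then shift [-1.147  0.006 -0.009]
```

Call:
arm_command --targets '[0,0,-0.012,0,-0.008,0,-0.2,0,0,0,0,0,-0.2,0,0,0,0,0,-0.15,0,0,0,0,0,0,0,0,0,0,0]'

```text
clock: 38.6
eef_pos: [0.4737, -0.1373, 0.0746]
tcp_rot: [0.005, -3.141, -0.003]
wrist_force: [-0.1, -0.2, -1.8]
gripper_width: 0.0169
grasp_force: 59.1
```

```bash
python3 -c "
from h import *
goto((.533,-.137,.0744),yaw=np.radians(180))"
```

```text
t 38.60 tcp [ 0.4737 -0.1373  0.0746] x [-1.    -0.003  0.   ] z [-0.     0.002 -1.   ] q [-0.283 -0.05  -0.265  1.356  0.002 -0.287] F [-0.1 -0.2 -1.8] T [-0.01  0.03  0.06] w 0.0169 g 59.1
turn [ 0.004 -0.001  0.007] then shift [-0.593  0.003  0.002]
```

Call:
arm_command --targets '[-0.12,0,0,0,0,0,-0.12,0,0,0,0,0,-0.12,0,0,0,0,0,0,0,0,0,0,0,0,0,0,0,0,0]'

```text
clock: 39.22
eef_pos: [0.5091, -0.1372, 0.0748]
tcp_rot: [0.005, -3.141, -0.003]
wrist_force: [0.1, -0.3, -2.3]
gripper_width: 0.0171
grasp_force: 59.1
```

```bash
python3 -c "
from h import *
goto((.533,-.137,.0744),yaw=np.radians(180))"
```

```text
t 39.23 tcp [ 0.5091 -0.1372  0.0748] x [-1.    -0.003  0.   ] z [-0.     0.002 -1.   ] q [-0.264  0.031 -0.185  1.356  0.002 -0.267] F [ 0.1 -0.3 -2.3] T [-0.04  0.04  0.07] w 0.0171 g 59.1
turn [ 0.003 -0.001  0.006] then shift [-0.239  0.002  0.004]
```

Call:
arm_command --targets '[-0.12,0,0,0,0,0,-0.12,0,0,0,0,0,0,0,-0.05,0,0,0,0,0,-0.1,0,0,0,0,0,-0.15,0,0,0]'

```text
clock: 39.85
eef_pos: [0.5329, -0.1372, 0.1056]
tcp_rot: [0.005, -3.141, -0.003]
wrist_force: [-0.1, -0.7, -3.7]
gripper_width: 0.0172
grasp_force: 58.9
```

Call:
arm_command --targets '[0,0,-0.2,0,0,0,0,0,-0.2,0,0,0,0,0,-0.2,0,0,0,-0.06,0,-0.05,0,0,0,-0.12,0,0,0,0,0]'

```text
clock: 40.48
eef_pos: [0.5519, -0.1374, 0.1705]
tcp_rot: [-0.004, 3.14, 0.002]
wrist_force: [0.3, -0.9, -3.6]
gripper_width: 0.017
grasp_force: 59.0
```

```bash
python3 -c "
from tl import *
st(); b=teal()
p=imaging.camera_params('scene')
a=cv2.imread('pics/s14.png')
for X in((.617,-.137,.058),(.617,-.137,.14)):
  u=np.int32(proj(p,X)); print(u,a[u[1]-4:u[1]+5,u[0]-4:u[0]+5].mean((0,1)),b[u[1]-4:u[1]+5,u[0]-4:u[0]+5].mean((0,1)))"
```

```text
t 40.48 tcp [ 0.5519 -0.1374  0.1705] x [-1.    -0.003 -0.001] z [ 0.001  0.001 -1.   ] q [-0.245  0.116  0.09   1.544  0.002 -0.248] F [ 0.3 -0.9 -3.6] T [-0.02  0.09 -0.04] w 0.0170 g 59.0
teal [248, 239, 21, 15, 148] [257.9 245.9] [0.65  0.157 0.058] bgr [241. 244. 228.]
teal [241, 248, 21, 15, 158] [251.5 254.7] [0.685 0.154 0.058] bgr [243. 244. 230.]
[182 203] [157.2345679  155.72839506 159.95061728] [68.25925926 67.14814815 68.66666667]
[178 187] [95.87654321 94.66666667 99.11111111] [78.60493827 77.0617284  78.80246914]
```

Call:
arm_command --targets '[-0.15,0.02,0,0,0,0,-0.15,0.02,0,0,0,0,-0.15,0.02,0,0,0,0,-0.15,0.02,0,0,0,0,-0.15,0.02,0,0,0,0]'

```text
clock: 41.15
eef_pos: [0.6268, -0.1268, 0.1685]
tcp_rot: [0.005, -3.14, -0.003]
wrist_force: [-0.2, -1.3, -3.8]
gripper_width: 0.017
grasp_force: 58.9
```

Call:
arm_command --targets '[-0.15,0.02,0,0,0,0,-0.15,0.02,0,0,0,0,-0.15,0.02,0,0,0,0,-0.1,0.02,0,0,0,0,0,0,0,0,0,-0.1]'

```text
clock: 41.78
eef_pos: [0.6817, -0.1186, 0.1686]
tcp_rot: [0.086, -3.139, -0.003]
wrist_force: [-0.7, 0.2, -3.6]
gripper_width: 0.0171
grasp_force: 59.0
```

Call:
arm_command --targets '[0,0,0,0,0,-0.2,0,0,0,0,0,-0.2,0,0,0,0,0,-0.2,0,0,0,0,0,-0.2,0,0,0,0,0,-0.2]'

```text
clock: 42.4
eef_pos: [0.6812, -0.1188, 0.1692]
tcp_rot: [0.863, -3.02, -0.003]
wrist_force: [0.1, 0.2, -2.5]
gripper_width: 0.017
grasp_force: 59.0
```

Call:
arm_command --targets '[0,0,0,0,0,-0.2,0,0,0,0,0,-0.2,0,0,0,0,0,-0.2,0,0,0,0,0,-0.2,0,0,0,0,0,-0.2]'

```text
clock: 43.02
eef_pos: [0.6812, -0.1189, 0.1693]
tcp_rot: [-1.583, 2.713, 0.003]
wrist_force: [-0.3, 0.3, -3.8]
gripper_width: 0.0172
grasp_force: 59.0
```

Call:
arm_command --targets '[0,0,0,0,0,-0.2,0,0,0,0,0,-0.2,0,0,0,0,0,-0.2,0,0,0,0,0,-0.15,0,0,0,0,0,0]'

```text
clock: 43.65
eef_pos: [0.6813, -0.1189, 0.1694]
tcp_rot: [-2.056, 2.374, 0.002]
wrist_force: [-0.1, 0.1, -3.3]
gripper_width: 0.0173
grasp_force: 59.0
```

Call:
arm_command --targets '[0,0,0,0.1,0,0,0,0,0,0.2,0,0,0,0,0,0.2,0,0,0,0,0,0.2,0,0,0,0,0,0.2,0,0]'

```text
clock: 44.28
eef_pos: [0.6809, -0.1188, 0.17]
tcp_rot: [-1.833, 2.12, -0.486]
wrist_force: [0.3, 0.4, -2.9]
gripper_width: 0.0172
grasp_force: 59.2
```

```bash
python3 -c "
from h import *
st()"
```

```text
t 44.27 tcp [ 0.6809 -0.1188  0.17  ] x [-0.144 -0.99  -0.002] z [ 0.433 -0.061 -0.899] q [-0.18  -0.038 -0.153  1.003  0.018 -1.602] F [ 0.3  0.4 -2.9] T [-0.05  0.78  0.03] w 0.0172 g 59.2
```

Call:
arm_command --targets '[0,-0.09,0.05,0.2,0,0,0,-0.08,0.06,0.2,0,0,0,-0.07,0.07,0.2,0,0,0,-0.06,0.08,0.2,0,0,0,0,0,0.2,0,0]'

```text
clock: 44.9
eef_pos: [0.7204, -0.1244, 0.1647]
tcp_rot: [-1.542, 1.784, -0.917]
wrist_force: [0.6, -0.5, -2.9]
gripper_width: 0.0174
grasp_force: 59.3
```

Call:
arm_command --targets '[0,0,0,0.2,0,0,0,0,0,0.2,0,0,0,0,0,0.2,0,0,0,0,0,0.2,0,0,0,0,0,0.1,0,0]'

```text
clock: 45.52
eef_pos: [0.7195, -0.1243, 0.1626]
tcp_rot: [-1.253, 1.45, -1.215]
wrist_force: [0.7, 0.5, -3.5]
gripper_width: 0.0173
grasp_force: 59.5
```

```bash
python3 -c "
from h import *
goto((.72,-.12,.106),zdir=(.973,-.148,-.174))"
```

```text
t 45.52 tcp [ 0.7195 -0.1243  0.1626] x [-0.142 -0.99  -0.004] z [ 0.975 -0.14  -0.172] q [-0.189 -0.22  -0.986 -0.593  0.046 -1.575] F [ 0.7  0.5 -3.5] T [ 0.1   1.61 -0.04] w 0.0173 g 59.5
turn [-0.005  0.017 -0.   ] then shift [-0.042  0.558  0.097]
```

Lowering now, as for the first carrier.

Call:
arm_command --targets '[0,0.15,0.03,0,0,0,0,0.15,0.03,0,0,0,0,0.15,0.03,0,0,0,0,0.06,0.01,0,0,0,0,0,0,0,0,0]'

```text
clock: 46.15
eef_pos: [0.7217, -0.1246, 0.1125]
tcp_rot: [-1.254, 1.45, -1.216]
wrist_force: [-0.5, 0.2, -3.3]
gripper_width: 0.0167
grasp_force: 59.6
```

```bash
python3 -c "
from h import *
st()"
```

```text
t 46.15 tcp [ 0.7217 -0.1246  0.1125] x [-0.142 -0.99  -0.002] z [ 0.975 -0.14  -0.172] q [-0.189 -0.074 -1.    -0.753  0.046 -1.576] F [-0.5  0.2 -3.3] T [0.11 1.59 0.02] w 0.0167 g 59.6
```

Call:
arm_command --targets '[0,0.03,0.005,0,0,0,0,0,0,0,0,0,0,0,0,0,0,0,0,0,0,0,0,0,0,0,0,0,0,0]'

```text
clock: 46.78
eef_pos: [0.7219, -0.1247, 0.1106]
tcp_rot: [-1.253, 1.448, -1.218]
wrist_force: [-0.3, -0.7, -2.8]
gripper_width: 0.017
grasp_force: 59.5
```

```bash
python3 -c "
from h import *
st()"
```

```text
t 46.77 tcp [ 0.7219 -0.1247  0.1106] x [-0.142 -0.99  -0.002] z [ 0.976 -0.14  -0.17 ] q [-0.189 -0.066 -1.    -0.764  0.046 -1.577] F [-0.3 -0.7 -2.8] T [ 0.05  1.68 -0.02] w 0.0170 g 59.5
```

Call:
arm_command --targets '[0,0.02,0,0,0,0,0,0,0,0,0,0,0.05,0,0,0,0,0,0.05,0,0,0,0,0,0.05,0,0,0,0,0]'

```text
clock: 47.4
eef_pos: [0.7194, -0.14, 0.1085]
tcp_rot: [-1.253, 1.448, -1.218]
wrist_force: [0.6, 0.1, -3.5]
gripper_width: 0.0174
grasp_force: 59.5
```

```bash
python3 -c "
from h import *
st()"
```

```text
t 47.40 tcp [ 0.7194 -0.14    0.1085] x [-0.142 -0.99  -0.002] z [ 0.975 -0.14  -0.17 ] q [-0.223 -0.058 -0.999 -0.77   0.079 -1.583] F [ 0.6  0.1 -3.5] T [ 0.08  1.63 -0.01] w 0.0174 g 59.5
```

Call:
arm_command --targets '[0,0.03,0.005,0,0,0,0,0.03,0.005,0,0,0,0,0,0,0,0,0,0,0,0,0,0,0,0,0,0,0,0,0]'

```text
clock: 48.02
eef_pos: [0.7195, -0.1393, 0.1025]
tcp_rot: [-1.253, 1.448, -1.218]
wrist_force: [0.2, 0.1, -1.9]
gripper_width: 0.0173
grasp_force: 59.6
```

```bash
python3 -c "
from h import *
st()"
```

```text
t 48.02 tcp [ 0.7195 -0.1393  0.1025] x [-0.142 -0.99  -0.002] z [ 0.976 -0.14  -0.17 ] q [-0.222 -0.04  -1.    -0.789  0.078 -1.583] F [ 0.2  0.1 -1.9] T [ 0.18  1.27 -0.05] w 0.0173 g 59.6
```

Standing on the bed now (the moment fell from 1.63 to 1.27). I'll pull back 15 mm and push over.

Call:
arm_command --targets '[0.05,0,0,0,0,0,0.05,0,0,0,0,0,0.05,0,0,0,0,0,0,0,0,0,0,0,0,0,0,0,0,0]'

```text
clock: 48.65
eef_pos: [0.7172, -0.1544, 0.1023]
tcp_rot: [-1.253, 1.448, -1.218]
wrist_force: [-0.0, -0.5, -1.7]
gripper_width: 0.0171
grasp_force: 59.6
```

Call:
arm_command --targets '[0,0.01,-0.05,0,0,0,0,0.01,-0.06,0,0,0,0,0.01,-0.06,0,0,0,0,0.01,-0.06,0,0,0,0,0.01,-0.06,0,0,0]'

```text
clock: 49.28
eef_pos: [0.6877, -0.15, 0.1024]
tcp_rot: [-1.253, 1.448, -1.218]
wrist_force: [-0.5, -0.5, -1.7]
gripper_width: 0.0172
grasp_force: 59.6
```

Call:
arm_command --targets '[0,0.01,-0.06,0,0,0,0,0.01,-0.06,0,0,0,0,0,0,0,0,0,0,0,0,0,0,0,0,0,0,0,0,0]'

```text
clock: 49.9
eef_pos: [0.6763, -0.1484, 0.1025]
tcp_rot: [-1.253, 1.448, -1.218]
wrist_force: [-0.6, -0.4, -1.7]
gripper_width: 0.0167
grasp_force: 59.6
```

```bash
python3 -c "
from tl import *
st(); cv2.imwrite('pics/s16.png',teal())"
```

```text
t 49.90 tcp [ 0.6763 -0.1484  0.1025] x [-0.142 -0.99  -0.002] z [ 0.976 -0.14  -0.17 ] q [-0.266 -0.148 -1.094 -0.775  0.122 -1.59 ] F [-0.6 -0.4 -1.7] T [ 0.15  1.23 -0.04] w 0.0167 g 59.6
teal [191, 222, 20, 15, 139] [200.8 229.1] [ 0.676 -0.029  0.058] bgr [239. 241. 224.]
teal [183, 229, 20, 16, 144] [192.8 236.5] [ 0.711 -0.036  0.058] bgr [239. 241. 224.]
teal [248, 239, 21, 15, 147] [257.9 245.9] [0.649 0.157 0.058] bgr [241. 243. 228.]
teal [241, 248, 21, 15, 158] [251.5 254.7] [0.685 0.154 0.058] bgr [243. 244. 230.]
```

Both carriers now show glass. I'll withdraw and take the lifter back to its tray.

Call:
arm_command --targets '[0,-0.2,0.05,0,0,0,0,-0.4,0.1,0,0,0,0,-0.4,0.1,-0.3,0,0,0,0,0,-0.35,0,0,0,0,0,-0.35,0,0]'

```text
clock: 50.58
eef_pos: [0.7174, -0.1551, 0.1821]
tcp_rot: [-1.52, 1.757, -0.946]
wrist_force: [2.4, 0.5, -2.5]
gripper_width: 0.0169
grasp_force: 59.5
```

Call:
arm_command --targets '[0,0,0,-0.35,0,0,0,0,0,-0.35,0,0,0,0,0,-0.35,0,0,0,0,0,-0.35,0,0,0,0,0,-0.35,0,0]'

```text
clock: 51.2
eef_pos: [0.7199, -0.1557, 0.1826]
tcp_rot: [-1.986, 2.294, -0.176]
wrist_force: [1.0, 0.2, -0.6]
gripper_width: 0.017
grasp_force: 59.4
```

Call:
arm_command --targets '[0,0.2,0,0,0,0.35,0,0.2,0,0,0,0.35,0,0,0,0,0,0.35,0,0,0,0,0,0.35,0,0,0,0,0,0.35]'

```text
clock: 51.82
eef_pos: [0.6813, -0.1465, 0.1751]
tcp_rot: [-0.808, 2.884, -0.093]
wrist_force: [0.1, -0.0, -1.3]
gripper_width: 0.0167
grasp_force: 59.4
```

```bash
python3 -c "
from tl import *
goto((.447,-.4062,.18),yaw=np.radians(186.3)); teal()"
```

```text
t 51.83 tcp [ 0.6813 -0.1465  0.1751] x [-0.845 -0.521 -0.123] z [ 0.156 -0.02  -0.988] q [-0.217  0.267  0.262  1.409  0.014 -0.763] F [ 0.1 -0.  -1.3] T [ 0.01  0.2  -0.02] w 0.0167 g 59.4
turn [-0.141  0.285  0.871] then shift [ 2.614 -2.324 -0.049]
teal [191, 222, 20, 15, 142] [200.7 229.1] [ 0.676 -0.029  0.058] bgr [237. 239. 222.]
teal [183, 227, 20, 18, 146] [192.7 236.4] [ 0.711 -0.036  0.058] bgr [238. 240. 223.]
teal [248, 239, 21, 15, 148] [257.9 245.9] [0.65  0.157 0.058] bgr [242. 244. 228.]
teal [241, 248, 21, 15, 158] [251.5 254.7] [0.685 0.154 0.058] bgr [243. 245. 231.]
```

Call:
arm_command --targets '[0,0,0,-0.047,0.095,0.29,0,0,0,-0.047,0.095,0.29,0,0,0,-0.047,0.095,0.29,0.4,0,0,0,0,0,0.5,-0.2,0,0,0,0]'

```text
clock: 52.5
eef_pos: [0.5941, -0.1763, 0.1735]
tcp_rot: [0.19, -3.134, 0.0]
wrist_force: [0.2, -0.8, -0.7]
gripper_width: 0.0169
grasp_force: 59.5
```

Call:
arm_command --targets '[0.4,-0.4,0,0,0,0,0.4,-0.4,0,0,0,0,0.4,-0.4,0,0,0,0,0.4,-0.4,0,0,0,0,0,-0.4,0,0,0,0]'

```text
clock: 53.12
eef_pos: [0.4562, -0.3959, 0.1765]
tcp_rot: [-0.184, 3.136, -0.003]
wrist_force: [2.0, 0.3, -1.1]
gripper_width: 0.017
grasp_force: 59.5
```

Call:
arm_command --targets '[0,-0.1,0.1,0,0,0,0,0,0,0,0,0,0,0,0,0,0,0,0,0,0,0,0,0,0,0,0,0,0,0]'

```text
clock: 53.75
eef_pos: [0.4595, -0.4033, 0.1661]
tcp_rot: [0.184, -3.136, 0.002]
wrist_force: [-0.4, -0.4, -1.8]
gripper_width: 0.0172
grasp_force: 59.6
```

```bash
python3 -c "
from chk import *
goto((.447,-.4062,.08),yaw=np.radians(186.3)); im=imaging.capture('wrist'); cv2.imwrite('pics/w17.png',im); print(edges(im))"
```

```text
t 53.75 tcp [ 0.4595 -0.4033  0.1661] x [-0.993 -0.117  0.   ] z [ 0.    -0.001 -1.   ] q [-7.200e-01  2.200e-01  1.990e-01  1.549e+00 -1.000e-03 -8.370e-01] F [-0.4 -0.4 -1.8] T [ 0.03 -0.01  0.03] w 0.0172 g 59.6
turn [-0.002 -0.     0.014] then shift [ 0.128 -0.015  0.861]
[(225, np.int64(164), 27), (295, np.int64(164), 37), (175, np.int64(200), np.int64(329))]
```

Call:
arm_command --targets '[0.13,-0.015,0.3,0,0,0.014,0,0,0.4,0,0,0,0,0,0.3,0,0,0,0,0,0.15,0,0,0,0,0,0,0,0,0]'

```text
clock: 54.42
eef_pos: [0.4461, -0.4066, 0.0502]
tcp_rot: [0.171, -3.136, -0.0]
wrist_force: [-0.1, 1.0, -2.0]
gripper_width: 0.017
grasp_force: 59.6
```

```bash
python3 -c "
from h import *
goto((.447,-.4062,.0377),yaw=np.radians(186.3))"
```

```text
t 54.42 tcp [ 0.4461 -0.4066  0.0502] x [-0.994 -0.109  0.001] z [-0.001  0.    -1.   ] q [-7.390e-01  2.210e-01 -2.400e-02  1.328e+00 -1.000e-03 -8.480e-01] F [-0.1  1.  -2. ] T [ 0.02 -0.02  0.03] w 0.0170 g 59.6
turn [ 0.001 -0.003 -0.001] then shift [-0.009  0.003  0.125]
```

Call:
arm_command --targets '[0,0,0.06,0,0,0,0,0,0.06,0,0,0,0,0,0,0,0,0,0,0,0,0,0,0,0,0,0,0,0,0]'

```text
clock: 55.05
eef_pos: [0.4465, -0.407, 0.0389]
tcp_rot: [0.171, -3.137, 0.001]
wrist_force: [0.9, -0.1, -1.7]
gripper_width: 0.0168
grasp_force: 59.6
```

```bash
python3 -c "
from h import *
st()"
```

```text
t 55.05 tcp [ 0.4465 -0.407   0.0389] x [-0.994 -0.109  0.   ] z [-0.    -0.001 -1.   ] q [-7.390e-01  2.250e-01 -4.000e-02  1.305e+00 -1.000e-03 -8.480e-01] F [ 0.9 -0.1 -1.7] T [0.06 0.02 0.03] w 0.0168 g 59.6
```

Call:
arm_command --targets '[0,0,0,0,0,0,0,0,0,0,0,0,0,0,0,0,0,0,0,0,0,0,0,0,0,0,-0.1,0,0,0]' --hand 0

```text
clock: 55.68
eef_pos: [0.446, -0.4066, 0.0483]
tcp_rot: [0.171, -3.135, -0.001]
wrist_force: [0.7, -0.3, -0.2]
gripper_width: 0.0425
grasp_force: 0.0
```

Call:
arm_command --targets '[0,0,-0.3,0,0,0,0,0,-0.4,0,0,0,0,0,-0.5,0,0,0,0,0,-0.5,0,0,0,0,0,0,0,0,0]'

```text
clock: 56.3
eef_pos: [0.4475, -0.4078, 0.2241]
tcp_rot: [-0.171, 3.132, -0.01]
wrist_force: [-0.3, -0.0, -0.2]
gripper_width: 0.0428
grasp_force: 0.0
```

```bash
python3 - <<'E'
from h import *
st(); p=imaging.camera_params("wrist"); im=imaging.capture("wrist"); cv2.imwrite("pics/w18.png",im)
g=im.max(2); 
# dark bar inside bright tray
br=(im.min(2)>150).astype(np.uint8); n,l,s,c=cv2.connectedComponentsWithStats(br); k=1+np.argmax(s[1:,4]); print("bright",s[k],c[k])
x,y,w,h=s[k][:4]; d=(g[y:y+h,x:x+w]<110).astype(np.uint8); n,l,s2,c2=cv2.connectedComponentsWithStats(d)
for k in range(1,n):
    if s2[k][4]>200: print(s2[k],c2[k]+[x,y], plane(p,c2[k]+[x,y],.066).round(4))
E
```

```text
t 56.30 tcp [ 0.4475 -0.4078  0.2241] x [-0.994 -0.109 -0.005] z [ 0.005 -0.006 -1.   ] q [-7.390e-01  2.120e-01  3.030e-01  1.653e+00 -1.000e-03 -8.480e-01] F [-0.3 -0.  -0.2] T [-0.03 -0.02  0.03] w 0.0428 g 0.0
bright [  215   108   112   157 15337] [268.92293147 182.68422768]
[106  74   6  54 252] [323.94444444 209.78174603] [ 0.48   -0.3451  0.066 ]
[  0  79   7  78 325] [216.70461538 230.38769231] [ 0.5115 -0.4419  0.066 ]
[ 88 124  22  33 390] [312.93846154 251.65641026] [ 0.5231 -0.3486  0.066 ]
```

The lifter has been set down and released (grip 0, level). Next is the heat knob.

Call:
arm_command --targets '[-0.3,0.5,-0.2,0,0,0,0,0.6,0,0,0,0,0,0.6,0,0,0,0,0,0.6,0,0,0,0,0,0.6,0,0,0,0]'

```text
clock: 56.98
eef_pos: [0.4437, -0.1134, 0.2372]
tcp_rot: [0.171, -3.135, 0.0]
wrist_force: [1.0, 0.5, 0.8]
gripper_width: 0.0429
grasp_force: 0.0
```

Call:
arm_command --targets '[0,0.6,0,0,0,0,0,0.6,0,0,0,0,0,0.6,0,0,0,0,0,0.6,0,0,0,0,0,0.6,0,0,0,0]'

```text
clock: 57.6
eef_pos: [0.4111, 0.1847, 0.2372]
tcp_rot: [0.171, -3.135, 0.002]
wrist_force: [1.6, 0.5, -0.0]
gripper_width: 0.0423
grasp_force: 0.0
```

Call:
arm_command --targets '[0,0.6,0,0,0,0,0,0.6,0,0,0,0,0,0.6,0,0,0,-0.3,0,0,0,0,0,-0.36,0,0,0,0,0,-0.36]'

```text
clock: 58.22
eef_pos: [0.3917, 0.3624, 0.2364]
tcp_rot: [0.967, -2.985, 0.003]
wrist_force: [0.4, -0.3, -0.3]
gripper_width: 0.0427
grasp_force: 0.0
```

Call:
arm_command --targets '[0,0,0,0,0,-0.36,0,0,0,0,0,-0.36,0,0,0,0,0,-0.36,0,0,0,0,0,-0.36,0,0,0,0,0,-0.36]'

```text
clock: 58.85
eef_pos: [0.3921, 0.3616, 0.2368]
tcp_rot: [2.168, -2.27, 0.0]
wrist_force: [-0.5, -0.9, -0.0]
gripper_width: 0.0426
grasp_force: 0.0
```

Call:
arm_command --targets '[0,0,0,0,0,-0.36,0,0,0,0,0,-0.36,0,0,0,0,0,-0.36,0,0,0,0,0,-0.36,0,0,0,0,0,-0.36]'

```text
clock: 59.48
eef_pos: [0.3921, 0.3616, 0.2368]
tcp_rot: [2.94, -1.101, -0.002]
wrist_force: [-0.2, 0.4, -0.7]
gripper_width: 0.043
grasp_force: 0.0
```

```bash
python3 -c "
from h import *
goto((.3945,.382,.13),yaw=np.radians(7))"
```

```text
t 59.48 tcp [0.3921 0.3616 0.2368] x [ 0.754 -0.657 -0.   ] z [-0.002 -0.002 -1.   ] q [ 0.745  0.052  0.15   1.671 -0.    -1.68 ] F [-0.2  0.4 -0.7] T [-0.04  0.01 -0.02] w 0.0430 g 0.0
turn [ 0.005  0.003 -1.678] then shift [ 0.048 -0.2    1.068]
```

Call:
arm_command --targets '[0,0,0,0,0,-0.34,0,0,0,0,0,-0.34,0,0,0,0,0,-0.34,0,0,0,0,0,-0.34,0,0,0,0,0,-0.32]'

```text
clock: 60.1
eef_pos: [0.3921, 0.3615, 0.2368]
tcp_rot: [3.134, 0.193, -0.003]
wrist_force: [0.1, -0.7, -0.4]
gripper_width: 0.0426
grasp_force: 0.0
```

Call:
arm_command --targets '[0.05,-0.2,0.3,0,0,0,0,0,0.4,0,0,0,0,0,0.35,0,0,0,0,0,0,0,0,0,0,0,0,0,0,0]'

```text
clock: 60.72
eef_pos: [0.3951, 0.3823, 0.1341]
tcp_rot: [3.136, 0.184, -0.0]
wrist_force: [-1.3, -0.2, -0.3]
gripper_width: 0.0427
grasp_force: 0.0
```

```bash
python3 -c "
from h import *
goto((.3945,.382,.084),yaw=np.radians(7))"
```

```text
t 60.73 tcp [0.3951 0.3823 0.1341] x [ 0.993  0.117 -0.   ] z [-0. -0. -1.] q [ 0.769  0.072 -0.028  1.472 -0.    -2.49 ] F [-1.3 -0.2 -0.3] T [ 0.02 -0.03 -0.01] w 0.0427 g 0.0
turn [ 0.001  0.    -0.01 ] then shift [-0.007  0.003  0.501]
```

Down, grip, then turn clockwise (+wz) about 2.2 rad at first.

Call:
arm_command --targets '[0,0,0.2,0,0,0,0,0,0.2,0,0,0,0,0,0.1,0,0,0,0,0,0,0,0,0,0,0,0,0,0,0]'

```text
clock: 61.35
eef_pos: [0.3954, 0.3826, 0.0844]
tcp_rot: [-3.136, -0.184, -0.001]
wrist_force: [-0.4, 0.4, -0.5]
gripper_width: 0.0424
grasp_force: 0.0
```

Call:
arm_command --targets '[0,0,0,0,0,0,0,0,0,0,0,0,0,0,0,0,0,0,0,0,0,0,0,0,0,0,0,0,0,0]' --hand -1

```text
clock: 61.98
eef_pos: [0.3952, 0.3823, 0.0839]
tcp_rot: [3.136, 0.184, 0.001]
wrist_force: [0.5, -1.1, 5.5]
gripper_width: 0.0127
grasp_force: 59.1
```

```bash
python3 -c "
from h import *
st()"
```

```text
t 61.98 tcp [0.3952 0.3823 0.0839] x [0.993 0.117 0.   ] z [ 0. -0. -1.] q [ 0.769  0.081 -0.115  1.375 -0.    -2.49 ] F [ 0.5 -1.1  5.5] T [-0.32  0.16 -0.01] w 0.0127 g 59.1
```

Call:
arm_command --targets '[0,0,0,0,0,0.25,0,0,0,0,0,0.25,0,0,0,0,0,0.25,0,0,0,0,0,0.25,0,0,0,0,0,0.25]'

```text
clock: 62.6
eef_pos: [0.3951, 0.3813, 0.0839]
tcp_rot: [3.037, -0.795, 0.001]
wrist_force: [-2.3, -8.5, 9.2]
gripper_width: 0.0124
grasp_force: 59.7
```

Call:
arm_command --targets '[0,0,0,0,0,0.25,0,0,0,0,0,0.25,0,0,0,0,0,0.25,0,0,0,0,0,0.25,0,0,0,0,0,0.25]'

```text
clock: 63.22
eef_pos: [0.3943, 0.3805, 0.0839]
tcp_rot: [2.644, -1.689, 0.001]
wrist_force: [-6.7, -13.0, 12.6]
gripper_width: 0.0127
grasp_force: 60.1
```

Call:
arm_command --targets '[0,0,0,0,0,0.25,0,0,0,0,0,0.25,0,0,0,0,0,0.25,0,0,0,0,0,0.25,0,0,0,0,0,0.25]'

```text
clock: 63.85
eef_pos: [0.3932, 0.3803, 0.0839]
tcp_rot: [1.996, -2.419, 0.001]
wrist_force: [-12.4, -12.9, 16.2]
gripper_width: 0.0124
grasp_force: 60.5
```

Call:
arm_command --targets '[0,0,0,0,0,0.25,0,0,0,0,0,0.25,0,0,0,0,0,0.15,0,0,0,0,0,0,0,0,0,0,0,0]'

```text
clock: 64.47
eef_pos: [0.3926, 0.3805, 0.0839]
tcp_rot: [1.584, -2.706, 0.001]
wrist_force: [-14.2, -10.6, 16.5]
gripper_width: 0.0122
grasp_force: 60.6
```

```bash
python3 -c "
from h import *
s,r=st(); print(np.degrees(np.arctan2(r[1,0],r[0,0])))"
```

```text
t 64.47 tcp [0.3926 0.3805 0.0839] x [-0.489 -0.872  0.006] z [-0.005 -0.004 -1.   ] q [ 7.690e-01  8.000e-02 -1.160e-01  1.381e+00  1.000e-03 -2.900e-01] F [-14.2 -10.6  16.5] T [-2.33  3.12 -0.03] w 0.0122 g 60.6
-119.30568207560096
```

Call:
arm_command --targets '[0,0,0,0,0,0.1,0,0,0,0,0,0.1,0,0,0,0,0,0.1,0,0,0,0,0,0.05,0,0,0,0,0,0]'

```text
clock: 65.1
eef_pos: [0.3924, 0.3807, 0.0839]
tcp_rot: [1.342, -2.834, 0.001]
wrist_force: [-16.1, -10.4, 15.1]
gripper_width: 0.0123
grasp_force: 60.6
```

```bash
python3 -c "
from h import *
s,r=st(); print(np.degrees(np.arctan2(r[1,0],r[0,0])))"
```

```text
t 65.10 tcp [0.3924 0.3807 0.0839] x [-0.634 -0.773  0.006] z [-0.005 -0.003 -1.   ] q [ 7.700e-01  8.000e-02 -1.160e-01  1.381e+00  1.000e-03 -1.150e-01] F [-16.1 -10.4  15.1] T [-2.17  3.4  -0.03] w 0.0123 g 60.6
-129.33203219004005
```

Call:
arm_command --targets '[0,0,0,0,0,0.05,0,0,0,0,0,0.05,0,0,0,0,0,0,0,0,0,0,0,0,0,0,0,0,0,0]'

```text
clock: 65.72
eef_pos: [0.3923, 0.3808, 0.0839]
tcp_rot: [1.273, -2.866, 0.002]
wrist_force: [-15.8, -10.4, 15.6]
gripper_width: 0.0124
grasp_force: 61.2
```

```bash
python3 -c "
from h import *
s,r=st(); print(np.degrees(np.arctan2(r[1,0],r[0,0])))"
```

```text
t 65.72 tcp [0.3923 0.3808 0.0839] x [-0.671 -0.742  0.006] z [-0.005 -0.003 -1.   ] q [ 7.700e-01  8.000e-02 -1.160e-01  1.381e+00  1.000e-03 -6.600e-02] F [-15.8 -10.4  15.6] T [-2.23  3.42  0.8 ] w 0.0124 g 61.2
-132.10831367775876
```

Call:
arm_command --targets '[0,0,0,0,0,0,0,0,0,0,0,0,0,0,-0.3,0,0,0,0,0,-0.5,0,0,0,0,0,-0.5,0,0,-0.3]' --hand 0

```text
clock: 66.35
eef_pos: [0.3951, 0.3822, 0.2143]
tcp_rot: [1.487, -2.766, 0.001]
wrist_force: [0.9, 0.7, 0.2]
gripper_width: 0.0429
grasp_force: 0.0
```

Call:
arm_command --targets '[0,0,0,0,0,-0.36,0,0,0,0,0,-0.36,0,0,0,0,0,-0.36,0,0,0,0,0,-0.36,0,0,0,0,0,-0.36]'

```text
clock: 66.97
eef_pos: [0.3953, 0.3824, 0.2129]
tcp_rot: [2.546, -1.84, 0.0]
wrist_force: [-0.5, -0.6, 0.1]
gripper_width: 0.0424
grasp_force: 0.0
```

Call:
arm_command --targets '[0,0,0,0,0,-0.36,0,0,0,0,0,-0.36,0,0,0,0,0,-0.36,0,0,0,0,0,-0.36,0,0,0,0,0,0]'

```text
clock: 67.6
eef_pos: [0.3953, 0.3824, 0.213]
tcp_rot: [3.028, -0.836, -0.0]
wrist_force: [0.7, -0.2, -0.0]
gripper_width: 0.0425
grasp_force: 0.0
```

```bash
python3 - <<'E'
from h import *
goto((.44,.39,.25),yaw=np.radians(-30)); p=imaging.camera_params("wrist"); im=imaging.capture("wrist"); cv2.imwrite("pics/w20.png",im)
for X in((.498,.393,.066),(.498,.393,.108),(.3945,.382,.066)): print(proj(p,X))
E
```

```text
t 67.60 tcp [0.3953 0.3824 0.213 ] x [ 0.858 -0.513  0.   ] z [-0.    -0.001 -1.   ] q [ 0.769  0.081  0.134  1.625 -0.    -1.834] F [ 0.7 -0.2 -0. ] T [ 0.03  0.01 -0.04] w 0.0425 g 0.0
turn [ 0.002 -0.    -0.03 ] then shift [ 0.349 -0.289 -0.37 ]
(np.float64(179.96679078274133), np.float64(73.2158916704333))
(np.float64(166.53955217304568), np.float64(70.38307229559814))
(np.float64(258.30888767402297), np.float64(174.60547502989905))
```

```bash
python3 - <<'E'
from h import *
p=imaging.camera_params("wrist"); im=cv2.imread("pics/w20.png"); g=im.max(2)
for (cx,cy) in((180,73),(258,175)):
    roi=g[cy-32:cy+33,cx-32:cx+33]
    for th in(60,110):
        m=(roi<th).astype(np.uint8); n,l,s,c=cv2.connectedComponentsWithStats(m)
        k=1+np.argmax(s[1:,4]); q=max(cv2.findContours((l==k).astype(np.uint8),0,1)[0],key=cv2.contourArea); print(th,s[k],c[k]+[cx-32,cy-32],cv2.minAreaRect(q))
print(g[73-26:73+27:2,180-30:180+31:2])
E
```

```text
60 [ 28   4  15  55 464] [183.01293103  73.06465517] ((34.38904571533203, 30.695890426635742), (54.43608856201172, 11.305956840515137), 83.9909896850586)
110 [   7    2   52   58 2244] [179.71167558  71.79857398] ((32.5, 30.5), (57.0, 51.0), 90.0)Traceback (most recent call last):
  File "<stdin>", line 7, in <module>
    return _wrapfunc(a, 'argmax', axis=axis, out=out, **kwds)
    return bound(*args, **kwds)
ValueError: attempt to get argmax of an empty sequence
```

Call:
arm_command --targets '[0.4,-0.3,0,0,0,0,0.43,-0.32,0,0,0,0,0,0,0.4,0,0,0,0,0,0.4,0,0,0,0,0,0,0,0,0]' --hand 0

```text
clock: 68.28
eef_pos: [0.4968, 0.3919, 0.1296]
tcp_rot: [3.022, -0.838, -0.006]
wrist_force: [-0.3, -0.2, 0.4]
gripper_width: 0.0426
grasp_force: 0.0
```

```bash
python3 -c "
from h import *
goto((.498,.393,.084),yaw=np.radians(-31))"
```

```text
t 68.28 tcp [0.4968 0.3919 0.1296] x [ 0.857 -0.515 -0.002] z [-0.005 -0.005 -1.   ] q [ 0.668  0.279  0.2    1.499 -0.    -1.933] F [-0.3 -0.2  0.4] T [-0.02  0.03  0.06] w 0.0426 g 0.0
turn [0.013 0.004 0.   ] then shift [ 0.004 -0.015  0.456]
```

Call:
arm_command --targets '[0,-0.01,0.2,0,0,0,0,0,0.2,0,0,0,0,0,0.06,0,0,0,0,0,0,0,0,0,0,0,0,0,0,0]'

```text
clock: 68.9
eef_pos: [0.499, 0.3942, 0.0886]
tcp_rot: [-3.028, 0.835, -0.001]
wrist_force: [0.8, 0.1, 1.0]
gripper_width: 0.0425
grasp_force: 0.0
```

Call:
arm_command --targets '[0,0,0,0,0,0,0,0,0,0,0,0,0,0,0,0,0,0,0,0,0,0,0,0,0,0,0,0,0,0]' --hand -1

```text
clock: 69.53
eef_pos: [0.4983, 0.3933, 0.088]
tcp_rot: [3.027, -0.834, -0.0]
wrist_force: [-4.2, -3.4, 6.3]
gripper_width: 0.0124
grasp_force: 59.2
```

```bash
python3 -c "
from h import *
st()"
```

```text
t 69.53 tcp [0.4983 0.3933 0.088 ] x [ 0.859 -0.512  0.   ] z [-0.001 -0.001 -1.   ] q [ 6.690e-01  2.830e-01  1.250e-01  1.414e+00 -1.000e-03 -1.935e+00] F [-4.2 -3.4  6.3] T [-0.9   0.73 -0.02] w 0.0124 g 59.2
```

Call:
arm_command --targets '[0,0,0,0,0,0.25,0,0,0,0,0,0.25,0,0,0,0,0,0.25,0,0,0,0,0,0.25,0,0,0,0,0,0.25]'

```text
clock: 70.15
eef_pos: [0.4976, 0.3926, 0.088]
tcp_rot: [2.619, -1.729, -0.0]
wrist_force: [-7.2, -8.3, 9.2]
gripper_width: 0.0121
grasp_force: 59.6
```

Call:
arm_command --targets '[0,0,0,0,0,0.25,0,0,0,0,0,0.25,0,0,0,0,0,0.25,0,0,0,0,0,0.25,0,0,0,0,0,0.25]'

```text
clock: 70.78
eef_pos: [0.4965, 0.3925, 0.0879]
tcp_rot: [1.96, -2.449, -0.0]
wrist_force: [-13.0, -8.6, 12.1]
gripper_width: 0.0122
grasp_force: 59.9
```

Call:
arm_command --targets '[0,0,0,0,0,0.2,0,0,0,0,0,0.2,0,0,0,0,0,0.2,0,0,0,0,0,0.1,0,0,0,0,0,0]'

```text
clock: 71.4
eef_pos: [0.496, 0.3927, 0.088]
tcp_rot: [1.509, -2.749, 0.0]
wrist_force: [-14.9, -6.8, 12.4]
gripper_width: 0.0119
grasp_force: 59.9
```

```bash
python3 -c "
from h import *
s,r=st(); print(np.degrees(np.arctan2(r[1,0],r[0,0])))"
```

```text
t 71.40 tcp [0.496  0.3927 0.088 ] x [-0.537 -0.843  0.005] z [-0.005 -0.003 -1.   ] q [ 6.690e-01  2.820e-01  1.240e-01  1.418e+00  1.000e-03 -3.340e-01] F [-14.9  -6.8  12.4] T [-1.68  3.27  0.04] w 0.0119 g 59.9
-122.49035141638622
```

Call:
arm_command --targets '[0,0,0,0,0,0.1,0,0,0,0,0,0.1,0,0,0,0,0,0.08,0,0,0,0,0,0,0,0,0,0,0,0]'

```text
clock: 72.03
eef_pos: [0.4958, 0.3928, 0.088]
tcp_rot: [1.314, -2.847, 0.0]
wrist_force: [-16.4, -7.7, 12.9]
gripper_width: 0.0121
grasp_force: 60.0
```

```bash
python3 -c "
from h import *
s,r=st(); print(np.degrees(np.arctan2(r[1,0],r[0,0])))"
```

```text
t 72.03 tcp [0.4958 0.3928 0.088 ] x [-0.649 -0.761  0.005] z [-0.005 -0.003 -1.   ] q [ 6.690e-01  2.820e-01  1.240e-01  1.418e+00  1.000e-03 -1.950e-01] F [-16.4  -7.7  12.9] T [-1.59  3.44  0.01] w 0.0121 g 60.0
-130.45967446461376
```

Call:
arm_command --targets '[0,0,0,0,0,0.06,0,0,0,0,0,0.04,0,0,0,0,0,0,0,0,0,0,0,0,0,0,0,0,0,0]'

```text
clock: 72.65
eef_pos: [0.4958, 0.3929, 0.0879]
tcp_rot: [1.244, -2.878, 0.0]
wrist_force: [-16.2, -7.9, 12.7]
gripper_width: 0.0119
grasp_force: 62.1
```

```bash
python3 -c "
from h import *
s,r=st(); print(np.degrees(np.arctan2(r[1,0],r[0,0])))"
```

```text
t 72.65 tcp [0.4958 0.3929 0.0879] x [-0.685 -0.728  0.006] z [-0.005 -0.003 -1.   ] q [ 6.700e-01  2.820e-01  1.240e-01  1.418e+00  1.000e-03 -1.460e-01] F [-16.2  -7.9  12.7] T [-1.56  3.4   0.68] w 0.0119 g 62.1
-133.2615215628167
```

Stop reached. I'll release, retreat and check.

Call:
arm_command --targets '[0,0,0,0,0,0,0,0,0,0,0,0,0,0,-0.3,0,0,0,0,0,-0.5,0,0,0,0,0,-0.5,0,0,0]' --hand 0.2

```text
clock: 73.28
eef_pos: [0.4987, 0.3938, 0.2184]
tcp_rot: [1.243, -2.885, 0.001]
wrist_force: [1.3, 1.9, 0.2]
gripper_width: 0.0514
grasp_force: 0.0
```

Call:
arm_command --targets '[0.5,0.2,-0.3,0,0,0,0.5,0.2,0,0,0,0,0.5,0,0,0,0,0,0.5,0,0,0,0,0,0,0,0,0,0,0]'

```text
clock: 73.9
eef_pos: [0.3309, 0.2745, 0.2485]
tcp_rot: [-1.242, 2.884, 0.0]
wrist_force: [0.3, 0.5, -0.1]
gripper_width: 0.0512
grasp_force: 0.0
```

```bash
python3 - <<'E'
from tl import *
from car import carriers
st(); s=teal(); carriers(save='pics/t21.png'); t=cv2.imread('pics/t21.png')
a=cv2.resize(t[75:300,110:420],(800,580))[:290*2]; a=cv2.resize(a,(500,363)); 
r=lambda i,y0,y1,x0,x1,w,h:cv2.resize(i[y0:y1,x0:x1],(w,h),interpolation=cv2.INTER_CUBIC)
A=np.hstack([r(t,80,200,180,350,450,300),r(t,155,245,115,170,175,300),r(t,155,230,355,420,175,300)])
B=np.hstack([r(s,130,290,110,310,450,300),r(s,190,270,320,380,175,300),r(s,140,190,115,180,175,300)])
cv2.imwrite('pics/f21.png',np.vstack([A,B]))
E
```

```text
t 73.90 tcp [0.3309 0.2745 0.2485] x [-0.687 -0.727 -0.002] z [ 0.002  0.001 -1.   ] q [ 0.693 -0.192 -0.057  1.704 -0.    -0.121] F [ 0.3  0.5 -0.1] T [ 0.08 -0.02  0.01] w 0.0512 g 0.0
teal [191, 222, 20, 15, 140] [200.8 229.1] [ 0.676 -0.029  0.058] bgr [241. 243. 227.]
teal [183, 229, 20, 16, 146] [192.8 236.5] [ 0.711 -0.036  0.058] bgr [243. 245. 230.]
teal [248, 239, 21, 15, 147] [257.9 245.9] [0.649 0.157 0.058] bgr [243. 244. 230.]
teal [241, 248, 21, 15, 153] [251.3 254.6] [0.685 0.154 0.058] bgr [244. 246. 233.]
c [0.6625 0.1454] sides [0.101, 0.09] az [176.0, 85.1] px [221.6 133.7] area 787.0
c [ 0.6872 -0.0435] sides [0.101, 0.089] az [169.6, 79.3] px [280.5 127.2] area 770.0
```

View pics/f21.png

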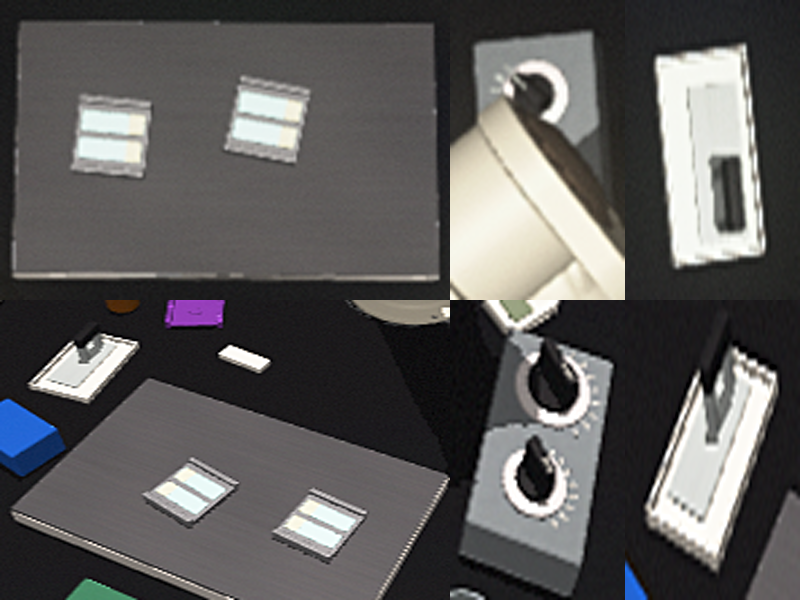

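Both carriers lie flat with their glass up, at (112,135) and (268,118) in the top crop. The lifter lies flat in its tray at (725,195), and both knobs point the same way at their stops. I'm handing the job in.

```bash
python3 -c "
from station import ticket
print(ticket.close_job())"
```

```text
the job is handed in; nothing more can be done
None
```

I turned the heat off, flipped both carriers (only two were present) slides up and flat on the bed, laid the lifter back in its tray, turned heat and timer fully clockwise, and handed the job in at about 74 s of the 208 s allowed.

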